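Shut down the biscuit iron and pack the batch by shape

TASK

The batch is baked: first switch off all the heaters of the biscuit iron in one go, drawing a finger along the row of toggles from left to right without taking the hand away from the row until the last one is off, and only then take biscuits out. Lift every biscuit out of its mould and drop it into the top of the packing chute, each time first setting the chute's lever so that it ends in the clear box that already holds a biscuit of the same shape (rounds with the round, bars with the bar). Leave the heaters off and do not disturb the jar, the tea tin or the pepper mill.

Things in the scene. Friction and masses are not known exactly. Their poses are not given: they have to be found in the camera images.
- iron: biscuit iron, flat aluminium appliance 150 (x) x 304 (y) x 52 mm, fixed. Origin on the counter under it; x away from the robot, y left along the row. Dark mould plate, top 52 mm up, with five open cavities 8 mm deep at x = +18 mm, y = +119 (round), +59.5 (bar), 0 (round), -59.5 (bar), -119 mm (round); 1.5 mm play. In front, at x = -58 mm, a strip (top 41 mm up) with five heater toggles
- switch_1 (a joint): heater toggle 1 of 5 from the left (+y): 3 mm radius stem with a 5 mm radius ball, its centre 36 mm from the pivot. -0.35 rad = ON (nearly upright, leaning a little left), 0.95 rad = OFF (tipped well over to the right, -y of the iron). It swings along the row, falls over its centre by its own weight, needs under 1.5 N
- switch_2 (a joint): heater toggle 2 of 5 from the left (+y): 3 mm radius stem with a 5 mm radius ball, its centre 36 mm from the pivot. -0.35 rad = ON (nearly upright, leaning a little left), 0.95 rad = OFF (tipped well over to the right, -y of the iron). It swings along the row, falls over its centre by its own weight, needs under 1.5 N
- switch_3 (a joint): heater toggle 3 of 5 from the left (+y): 3 mm radius stem with a 5 mm radius ball, its centre 36 mm from the pivot. -0.35 rad = ON (nearly upright, leaning a little left), 0.95 rad = OFF (tipped well over to the right, -y of the iron). It swings along the row, falls over its centre by its own weight, needs under 1.5 N
- switch_4 (a joint): heater toggle 4 of 5 from the left (+y): 3 mm radius stem with a 5 mm radius ball, its centre 36 mm from the pivot. -0.35 rad = ON (nearly upright, leaning a little left), 0.95 rad = OFF (tipped well over to the right, -y of the iron). It swings along the row, falls over its centre by its own weight, needs under 1.5 N
- switch_5 (a joint): heater toggle 5 of 5 from the left (+y): 3 mm radius stem with a 5 mm radius ball, its centre 36 mm from the pivot. -0.35 rad = ON (nearly upright, leaning a little left), 0.95 rad = OFF (tipped well over to the right, -y of the iron). It swings along the row, falls over its centre by its own weight, needs under 1.5 N
- row_left (a point): pivot of toggle 1, the leftmost, 42 mm above the counter; the others follow towards row_right at 59.5 mm spacing. A ball's top is 39 mm above the pivots when on, 26 mm when off: a fingertip drawn from left to right about 33 mm above the pivots throws each toggle and passes over it
- row_right (a point): pivot of toggle 5, the rightmost
- chute: two-way packing chute: fixed steel shaft 158 (y) x 108 mm (x), clear front panel, open top (rim 235 mm up, flared lips at left, right and back to 260 mm). Base board 136 x 190 mm, origin under it; x away from the robot, y left. At the bottom two clear boxes, left and right of a thin partition; a tilting flap hinged 115 mm up on the partition leads what is dropped in at the top to one of them
- mouth (a point): centre of the chute's open top, at rim height; clear opening 150 (y) x 100 mm (x)
- flap (a joint): the chute's flap with its lever, one piece. +0.56 rad: both lean left (+y) and close the left side, so what is dropped in goes to the RIGHT box. -0.56 rad: they lean right, so it goes to the LEFT box. The flap falls over its centre by its own weight and rests on either stop; under 3 N at the ball throws it
- lever_ball (a point): centre of the black 10 mm radius ball atop the flap's lever, a 4 mm radius rod 165 mm long from the hinge, standing 28 mm in front of (robot's side of) the clear panel; the ball swings 88 mm to either side, 255 mm above the counter at the stops, 280 mm at the middle
- box_left (a point): centre of the inner floor of the left clear box (inside 66 x 90 mm, 55 mm high)
- box_right (a point): centre of the inner floor of the right clear box, alike
- round_1_c (a point): centre of a round biscuit: disc 46 mm across, 22 mm thick, about 30 g, axis along z; in the iron it stands 14 mm proud of the mould plate. None if absent
- round_2_c (a point): centre of a round biscuit: disc 46 mm across, 22 mm thick, about 30 g, axis along z; in the iron it stands 14 mm proud of the mould plate. None if absent
- round_3_c (a point): centre of a round biscuit: disc 46 mm across, 22 mm thick, about 30 g, axis along z; in the iron it stands 14 mm proud of the mould plate. None if absent
- bar_1_c (a point): centre of a bar biscuit: 26 (x) x 53 (y) x 22 mm (z), about 30 g; in the iron it stands 14 mm proud of the mould plate. None if absent
- bar_2_c (a point): centre of a bar biscuit: 26 (x) x 53 (y) x 22 mm (z), about 30 g; in the iron it stands 14 mm proud of the mould plate. None if absent
- box_round_c (a point): centre of the round biscuit (46 mm across, 22 mm thick) that already lies in one of the two boxes: that is the box for the round ones
- box_bar_c (a point): centre of the bar biscuit (26 x 53 x 22 mm) that already lies in the other box: that is the box for bars
- clip_jar: glass clip-top jar 92 x 94 x 121 mm standing between the iron and the chute, origin under its middle; not to be disturbed. Behind it a tall shelf post comes forward to x = 0.565 m (y from 0 to 0.075 m) and shelf boards to x = 0.60 m (z = 0.32 m and up): keep the wrist clear of them when crossing over
- tea_tin: round tea tin, 69 mm across, 89 mm high, at the left end of the counter; not to be disturbed
- pepper_mill: wooden pepper mill, 58 mm across, 170 mm high, at the right end of the counter; not to be disturbed
There are look-alikes about, which are no part of the job. What is shaped like the part that bears round_2_c but pink or purple is not meant.

How it is judged:
On the way:
1. all five heater toggles are off (value of joint each of switch_1, switch_2, switch_3, switch_4, switch_5 above 0.5 rad), for 0.2 s.
At the end, for the whole second after the job is handed in: All five toggles are off (beyond 0.5 rad); every biscuit present lies at rest inside the chute's shaft at the bottom, its centre below 105 mm and on the same side of the partition as the biscuit of its shape that was there at the start (all of step 1 and z of round_1_c in the frame of chute between 0 and 0.105 m and x of round_1_c in the frame of chute between -0.055 and 0.055 m and y of round_1_c in the frame of chute between -0.078 and 0.078 m and (y of each of round_1_c, box_round_c in the frame of chute above 0.004 m or y of each of round_1_c, box_round_c in the frame of chute below -0.004 m) and linear speed of each of round_1, round_2, round_3, bar_1, bar_2 below 0.03 m/s and z of round_2_c in the frame of chute between 0 and 0.105 m and x of round_2_c in the frame of chute between -0.055 and 0.055 m and y of round_2_c in the frame of chute between -0.078 and 0.078 m and (y of each of round_2_c, box_round_c in the frame of chute above 0.004 m or y of each of round_2_c, box_round_c in the frame of chute below -0.004 m) and z of round_3_c in the frame of chute between 0 and 0.105 m and x of round_3_c in the frame of chute between -0.055 and 0.055 m and y of round_3_c in the frame of chute between -0.078 and 0.078 m and (y of each of round_3_c, box_round_c in the frame of chute above 0.004 m or y of each of round_3_c, box_round_c in the frame of chute below -0.004 m) and z of bar_1_c in the frame of chute between 0 and 0.105 m and x of bar_1_c in the frame of chute between -0.055 and 0.055 m and y of bar_1_c in the frame of chute between -0.078 and 0.078 m and (y of each of bar_1_c, box_bar_c in the frame of chute above 0.004 m or y of each of bar_1_c, box_bar_c in the frame of chute below -0.004 m) and z of bar_2_c in the frame of chute between 0 and 0.105 m and x of bar_2_c in the frame of chute between -0.055 and 0.055 m and y of bar_2_c in the frame of chute between -0.078 and 0.078 m and (y of each of bar_2_c, box_bar_c in the frame of chute above 0.004 m or y of each of bar_2_c, box_bar_c in the frame of chute below -0.004 m)); the robot touches nothing.
It fails at once if the hand was taken away from the row (more than 170 mm above the counter) with only part of the toggles off, the biscuits being still in the iron (value of joint any of switch_1, switch_2, switch_3, switch_4, switch_5 above 0.5 rad and value of joint any of switch_1, switch_2, switch_3, switch_4, switch_5 below 0.3 rad and z of the grasp point in the frame of iron above 0.17 m and distance of each of round_1_c, round_2_c, round_3_c, bar_1_c, bar_2_c from where it was at the start of the episode below 0.012 m).
It fails at once if a biscuit was taken out (lifted more than 60 mm above the mould plate) while a heater was on (value of joint any of switch_1, switch_2, switch_3, switch_4, switch_5 below 0.3 rad and height (world z) of any of round_1_c, round_2_c, round_3_c, bar_1_c, bar_2_c above 0.112 m).
It fails at once if the jar, the tea tin or the pepper mill was pushed more than 40 mm or tipped over (distance of any of clip_jar, tea_tin, pepper_mill from where it was at the start of the episode above 0.04 m or angle between any of clip_jar, tea_tin, pepper_mill's own z axis and vertical above 0.5 rad).
Of round_1, round_2, round_3, bar_1, bar_2 only 3 to 5 are there at a start; the rules pass over those that are not, and their reading is None.
At some moment in a run one of round_1, round_2, round_3, bar_1, bar_2 may be knocked a few centimetres aside while the robot is not near it.
Once in a run the grip may slacken for a moment while it holds something.
It also fails if it takes over 210 s, if anything falls off the work surface, if the arm or the gripper's body presses on something with over 40 N, if the wrist force passes 120 N, or if a joint passes its speed limit or range.

ROBOT

A 6-joint arm with a two-finger parallel gripper is mounted at the origin on a cart in front of the work surface, level with it; the furniture and walls round the work are solid. World frame = base frame: x ahead of the robot, y to its left, z up, the work surface at z = 0. Lengths are in m, angles in rad, forces in N, time in s.
With the tool pointing down it reaches from about 0.275 to 0.85 m from the base axis. Payload 5.2 kg.
Tool frame: the origin (TCP) lies between the finger pads; the fingertips stand 11 mm ahead of it and the grasp point (between the pads) lies 8 mm behind it (r.nose_length is the distance from the TCP to the fingertips, in m); z points along the fingers, y is the direction in which the jaws open and shut (so a half turn about z gives the same grasp; the last joint's range is limited). The gripper opens to 85 mm and grips with 20 to 120 N. Pads are 22 mm wide; open, the fingers measure 114 mm over their backs; the gripper's body (76 mm by 85 mm) begins 54 mm behind the grasp point. The pads swing forward as they close: fully open they stand 13 mm farther back than shut.
Start: joints at [1.132, 0.259, 1.535, -0, 1.348, -0.203], TCP at [0.128, 0.535, 0.242] pointing down, gripper open.
Joint ranges: [-3.14, 3.14], [-0.91, 2.08], [0.19, 2.58], [-1.22, 4.36], [0.22, 2.71], [-3.12, 3.12]. Speed limits (rad/s): [2.57, 2.57, 3.14, 3.14, 3.14, 3.14].

INTERFACE

Orientations are given as a unit quaternion [w, x, y, z].
In Python, from bench import monitor, viewer, job, r gives the robot as it stands.
- The arm moves only by the tool apply_moves, never from a script. Its argument "targets" is one flat list of numbers, 5 for each row, row after row: the opening, from 0 (shut) to 1 (fully open), then the shift along the tool's x, y, z in units of 60 mm (1.0 is 60 mm), then the turn about the tool's z in units of 6 degrees (1.0 is 6 degrees). In form: [hand, tx, ty, tz, roll, hand, tx, ty, tz, roll, ...]. A call has 1 to 10 rows; each row shifts and turns the commanded pose from where the row before left it, along the tool's axes as they then stand; what a row does not reach is not made up. A row lasts 1/8 s, in which the tool goes at most 62.5 mm and 10.7 degrees, less where a joint would pass 70% of its speed; a pose out of reach is approached as far as the arm can. A call is refused whole if a number of a shift passes 1 or a number of a turn 1, either way. A call with a gripper value outside its range is refused whole. The fingers move at their own pace and stop on an object; the grip force is fixed at half the most. Time passes only in rows, so rows that do not move let the fingers close. It gives the time, the measured TCP pose, the force and the opening at its end, in the units of the state.
- monitor.sense(): the state, without advancing time (a new reading comes with each control period).
- viewer.grab_frame(name): name is "scene" or "top"; returns a dict with "color" (384x512x3 uint8, red, green, blue), "range_z" (384x512 float32, m along the optical axis (not along the pixel's ray), 0 where there is no reading), "mtx" (3x3 intrinsics, pixels), "k1" (the pictures are not rectified: a ray, as slopes to the right and down, at radius r is drawn at 1 + k1 r^2 times it, then the intrinsics apply), "R" (3x3) and "t" (3): a world point X has camera coordinates R X + t. Camera axes: x right, y down, z forward; pixel columns grow to the right and rows downward; lengths in m; the calibration is good to about 2 mm. A picture is of the moment at which its call begins.
- job.sign_off(): hands the job in, once; it reports no verdict.
The state is a dict: "t": time; "joint_positions": joint angles; "joint_vel": joint speeds; "tau": joint torques, N m; "tool_pos": TCP position; "orientation": TCP orientation; "contact_force": force on the tool from outside, world axes, zero at the start; "moment": the same for the moment, N m; "opening": finger opening in m.
Only numpy, scipy, OpenCV 4.12 (cv2) and the standard library are available. Lean on these libraries where they do the work, as an engineer would, in place of code of your own. Each camera call takes 0.05 s, during which the arm holds its last target.

## Working session

There is one attempt and no reset: what is moved stays moved. The work goes in short steps, Python scripts to look and compute and a tool call to move; the robot and the scene stay as the last step left them, time stands still between calls to the robot, and variables do not carry over. Pictures are saved under pics/ and viewed, and the job is handed in when it is done.

Besides the shell and the picture viewer there is one more tool, called after ">>>" as name(argument=value, ...), one argument or row to a line, values as JSON. apply_moves: Moves the arm, as the interface text tells. Its arguments: {"type":"object","properties":{"targets":{"type":"array","items":{"type":"number"}}},"required":["targets"]}

```bash
ls; mkdir -p pics
cat > h.py <<'E'
import numpy as np, cv2
from bench import monitor, viewer, job, r
def grab(n):
    return viewer.grab_frame(n)
def save(f,name,scale=1.5):
    im=cv2.cvtColor(f["color"],cv2.COLOR_RGB2BGR)
    im=cv2.resize(im,None,fx=scale,fy=scale,interpolation=cv2.INTER_AREA if scale<1 else cv2.INTER_CUBIC)
    cv2.imwrite("pics/"+name+".png",im)
def undist(f,uv):
    uv=np.atleast_2d(np.asarray(uv,float)); K=f["mtx"]; k1=f["k1"]
    d=np.array([k1,0,0,0],float)
    return cv2.undistortPoints(uv.reshape(-1,1,2),K,d).reshape(-1,2)
def ray(f,uv):
    s=undist(f,uv); R=f["R"];t=f["t"]
    o=-R.T@t; d=np.c_[s,np.ones(len(s))]@R
    return o,d
def onplane(f,uv,z):
    o,d=ray(f,uv); l=(z-o[2])/d[:,2]
    return o+l[:,None]*d
def bydepth(f,uv):
    uv=np.atleast_2d(uv); o,d=ray(f,uv)
    z=np.array([f["range_z"][int(round(v)),int(round(u))] for u,v in uv])
    return o+z[:,None]*d
def cloud(f):
    h,w=f["range_z"].shape; u,v=np.meshgrid(np.arange(w),np.arange(h))
    o,d=ray(f,np.c_[u.ravel(),v.ravel()])
    return (o+f["range_z"].ravel()[:,None]*d).reshape(h,w,3)
def proj(f,X):
    X=np.atleast_2d(X)
    p,_=cv2.projectPoints(X.reshape(-1,1,3).astype(float),cv2.Rodrigues(f["R"])[0],f["t"].astype(float),f["mtx"],np.array([f["k1"],0,0,0],float))
    return p.reshape(-1,2)
E
python3 - <<'E'
from h import *
for n in("scene","top"):
    f=grab(n); save(f,n+"0"); print(n,-f["R"].T@f["t"],f["R"][2],f["k1"],f["mtx"][0,0])
print(monitor.sense(), r.nose_length)
E
```

```text
pics
scene [-0.20269925  0.93776806  1.00541071] [ 0.5079147  -0.63608361 -0.5808789 ] 0.016531642142037603 370.58388319312496
top [0.20334055 0.0281657  1.66026738] [ 0.18480873  0.00543196 -0.9827595 ] -0.00609030579690023 368.19683309865906
{'t': 0.1, 'joint_positions': array([ 1.13221884e+00,  2.59269197e-01,  1.53598667e+00,  3.99171050e-05,
        1.34797151e+00, -2.02805169e-01]), 'joint_vel': array([ 0.00116607, -0.00116493, -0.00234416,  0.00042625, -0.00102769,
        0.00025398]), 'tau': array([ 1.01237041e-03, -4.46972966e+01, -2.91247237e+01, -2.36958422e-04,
        6.43015781e-03,  2.57019144e-05]), 'tool_pos': array([0.1282485 , 0.53437636, 0.24155307]), 'orientation': array([-2.76120115e-04,  1.17617657e-01,  9.93058618e-01, -7.69555497e-04]), 'contact_force': array([-0.59611937,  1.17011573, -0.12422197]), 'moment': array([-0.00788211,  0.03080262,  0.02226201]), 'opening': 0.08519621729185191} 0.011
```

View pics/scene0.png

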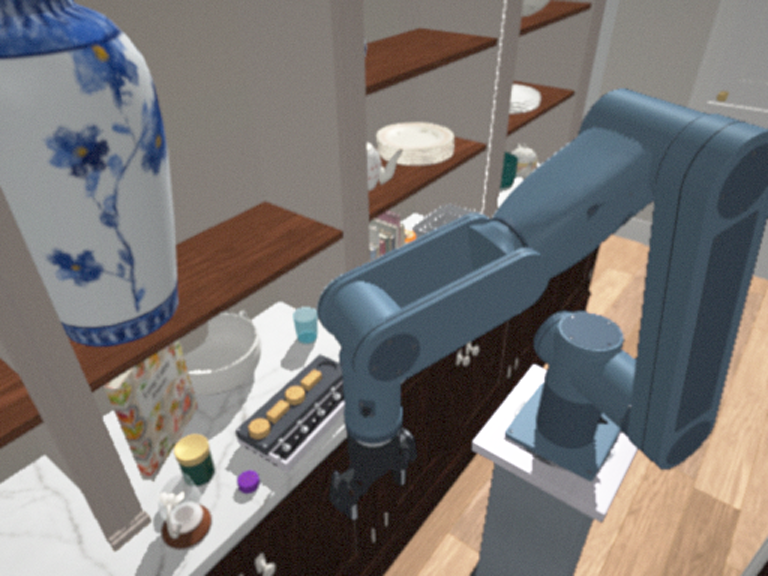

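View pics/top0.png

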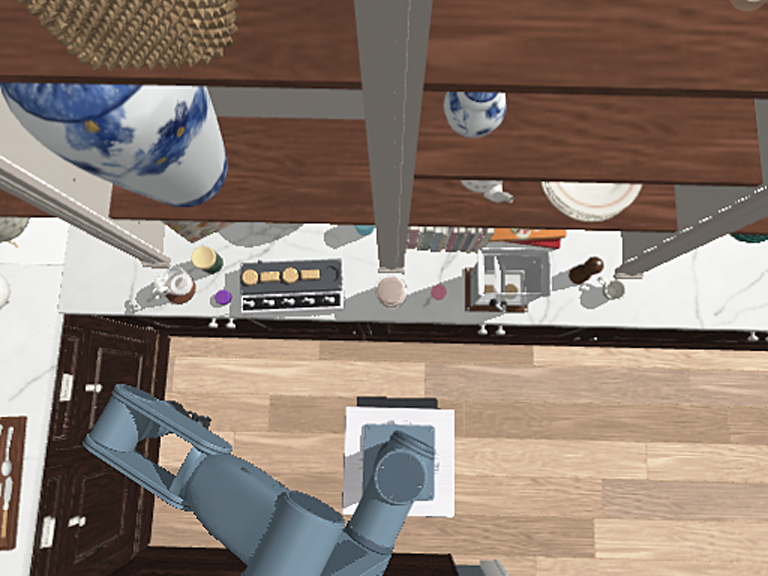

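The top view shows the iron at (290,285)/1.5 with round, bar, round and bar in it and the fifth cavity dark. The chute is at (510,280)/1.5 and the jar at (391,290)/1.5. Next I zoom in and measure.

Run:
```python
from h import *
f=grab("top"); np.save("top.npy",f,allow_pickle=True)
im=cv2.cvtColor(f["color"],cv2.COLOR_RGB2BGR)
cv2.imwrite("pics/zi.png",cv2.resize(im[160:220,130:260],None,fx=6,fy=6,interpolation=cv2.INTER_CUBIC))
cv2.imwrite("pics/zc.png",cv2.resize(im[150:220,290:420],None,fx=6,fy=6,interpolation=cv2.INTER_CUBIC))
C=cloud(f)
# rough
for u,v in[(165,183),(180,183),(193,183),(208,183),(222,182),(345,170),(340,201),(335,190),(343,192),(262,193),(392,178),(138,172)]: print((u,v),C[v,u].round(3))
```

```text
(165, 183) [0.523 0.454 0.069]
(180, 183) [0.526 0.389 0.062]
(193, 183) [0.527 0.331 0.065]
(208, 183) [0.527 0.263 0.073]
(222, 182) [0.54  0.206 0.038]
(345, 170) [ 0.56  -0.304  0.233]
(340, 201) [ 0.456 -0.311  0.099]
(335, 190) [ 0.498 -0.284  0.13 ]
(343, 192) [ 0.509 -0.34   0.028]
(262, 193) [0.48  0.025 0.116]
(392, 178) [ 0.553 -0.522  0.143]
(138, 172) [0.203 0.028 1.66 ]
```

View pics/zi.png

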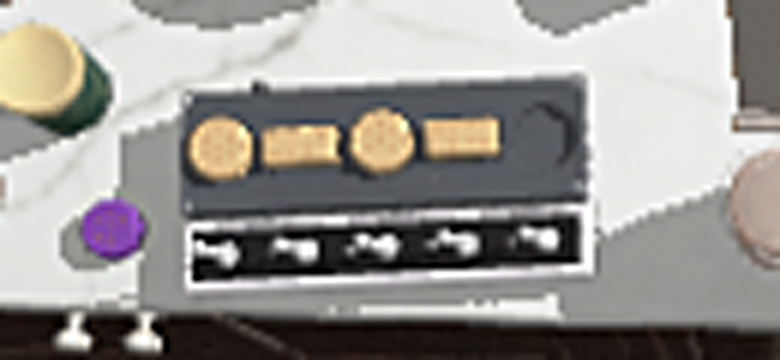

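View pics/zc.png

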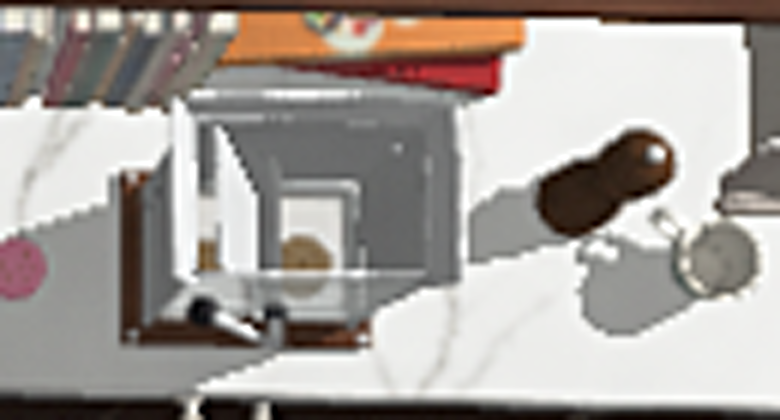

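The iron zoom shows round, bar, round, bar and an empty fifth cavity, with all toggles leaning left. The chute zoom shows the ball at the left (flap closes left, so drops go right). There is a round in the right box and something brown in the left one. Now exact poses.

Run:
```python
from h import *
f=np.load("top.npy",allow_pickle=True).item()
im=cv2.cvtColor(f["color"],cv2.COLOR_RGB2BGR)
hsv=cv2.cvtColor(im,cv2.COLOR_BGR2HSV)
m=cv2.inRange(hsv,(8,60,120),(25,200,255)); m[:170]=0;m[195:]=0;m[:,:155]=0;m[:,240:]=0
cs,_=cv2.findContours(m,cv2.RETR_EXTERNAL,cv2.CHAIN_APPROX_NONE)
for c in cs:
    if cv2.contourArea(c)<20: continue
    M=cv2.moments((m*0+cv2.drawContours(np.zeros_like(m),[c],-1,1,-1)),True)
    uv=(M['m10']/M['m00'],M['m01']/M['m00'])
    P=onplane(f,c.reshape(-1,2),0.066)[:,:2].astype(np.float32)*1000
    print("biscuit",np.round(uv,1),onplane(f,uv,.066).round(4),M['m00'],cv2.minAreaRect(P))
# plate: dark grayish bluish, not black
C=cloud(f)
m2=((C[...,2]>.04)&(C[...,2]<.08)&(C[...,1]>.12)&(C[...,1]<.52)&(C[...,0]>.38)&(C[...,0]<.62)).astype(np.uint8)
m2=cv2.morphologyEx(m2,cv2.MORPH_OPEN,np.ones((3,3)))
c=max(cv2.findContours(m2,cv2.RETR_EXTERNAL,cv2.CHAIN_APPROX_NONE)[0],key=cv2.contourArea)
P=onplane(f,c.reshape(-1,2),0.05)[:,:2].astype(np.float32)*1000
print("iron",cv2.minAreaRect(P))
# silver balls
for nm,lo,hi in(("purple",(125,80,60),(150,255,255)),("pink",(160,60,60),(178,255,255))):
    mm=cv2.inRange(hsv,lo,hi); print(nm,[ (cv2.contourArea(c),c.reshape(-1,2).mean(0)) for c in cv2.findContours(mm,0,1)[0] if cv2.contourArea(c)>20])
# toggles bright on black
mm=cv2.inRange(im,(150,150,150),(255,255,255)); s=mm[193:208,162:228]
print(np.array2string((im[194:207,160:230,1]),max_line_width=400,threshold=10000))
```

```text
biscuit [179.4 183.8] [[0.5216 0.3906 0.066 ]] 77.0 ((520.6090698242188, 388.0525817871094), (27.073205947875977, 53.8172492980957), 1.3901076316833496)
biscuit [206.5 182.5] [[0.5302 0.2712 0.066 ]] 72.0 ((530.2081909179688, 271.223876953125), (22.59050178527832, 49.28178024291992), 1.3894444704055786)
biscuit [166.4 184.5] [[0.5168 0.448  0.066 ]] 86.0 ((516.8897094726562, 449.49407958984375), (40.593894958496094, 44.641334533691406), 1.390865445137024)
biscuit [193.  183.2] [[0.5257 0.3306 0.066 ]] 86.0 ((526.5361328125, 330.80517578125), (44.902278900146484, 43.09904098510742), 29.146705627441406)
iron ((527.6900634765625, 330.72467041015625), (94.3843994140625, 300.7174072265625), 4.303299903869629)
purple [(65.0, array([148.46153846, 197.92307692]))]
pink [(62.5, array([292.22222222, 194.2962963 ]))]
[[109 159  87  92  94  93  94  94  96  94  95  94  93  83  83  82  78  75  67  66  66  65  66  65  63  53  53  54  52  53  47  46  45  46  45  44  44  63  60  58  54  55  78  78  76  75  72  75  99  99 105 103  93 120 121 126 131 121 122 130 161 187 185 193 226 250 238 236 255 195]
[... 2697 characters left out ...]
  11  11  12  14   9   8  12  13  10   8  11  42  64  64  64  79 129 125 121 121 123 136 186 184 184 187 212 255 255 248 255 255 118]
 [153 247  10  20  24  24  16   3   0   2   4  17  16  17  19  13  12  14  12   8   6   5   0   8   9  22  69  66  65  63  78 129 121 120 121 120 137 185 183 184 186 209 255 255 255 255 255 255 255 255 254 249 242 244 240 239 232 217 213 218 216 207 198 189 209 201 193 194 207 129]
 [157 255   2  15  67  64  63  59  74 130 124 123 123 123 136 187 184 184 188 208 255 255 255 255 255 255 255 255 253 249 242 243 237 237 233 217 214 218 214 208 200 188 205 202 196 190 186 185 180 176 172 167 166 162 158 158 153 149 151 148 145 140 137 130 134 128 127 125 135 144]]
```

```bash
cat >> h.py <<'E'
TH=0.0746
def iron(p,o=(0.508,0.329)):
    c,s=np.cos(TH),np.sin(TH)
    return np.array([o[0]+c*p[0]-s*p[1],o[1]+s*p[0]+c*p[1],p[2]])
E
python3 - <<'E'
from h import *
f=np.load("top.npy",allow_pickle=True).item()
im=cv2.cvtColor(f["color"],cv2.COLOR_RGB2BGR)
S=6;x0,y0=130,160
big=cv2.resize(im[y0:220,x0:260],None,fx=S,fy=S,interpolation=cv2.INTER_CUBIC)
def dot(X,col):
    p=proj(f,X)[0]; cv2.circle(big,(int((p[0]+.5-x0)*S),int((p[1]+.5-y0)*S)),2,col,-1)
for i,y in enumerate([.119,.0595,0,-.0595,-.119]):
    dot(iron((.018,y,.066)),(0,0,255)); dot(iron((-.058,y+.0123,.0758)),(0,255,0)); dot(iron((-.058,y,.042)),(255,0,255))
for a in(-.075,.075):
  for b in (-.152,.152): dot(iron((a,b,.052 if a>0 else .041)),(255,0,0))
cv2.imwrite("pics/zi2.png",big)
C=cloud(f)
np.set_printoptions(linewidth=250)
sub=C[165:212,305:375]
print((sub[::1,::2,2]*1000).astype(int).tolist().__str__().replace('],','],\n'))
E
```

```text
[[45, 33, 44, 52, 65, 51, 51, 72, 69, 257, 1660, 251, 259, 252, 260, 251, 248, 254, 257, 255, 253, 5, 0, -3, 2, 1, 4, -2, -2, -1, 0, -2, 11, 5, 3],
 [12, 1, 30, 17, 42, 27, 32, 260, 253, 253, 246, 251, 246, 250, 254, 250, 254, 254, 252, 247, 252, 256, 248, 254, 255, 257, 253, 253, 255, 252, 2, 2, 1, 0, 0],
 [2, 10, 8, 15, 17, 7, 26, 261, 250, 240, 244, 244, 245, 242, 245, 246, 245, 244, 248, 246, 245, 248, 252, 246, 247, 247, 242, 249, 254, 1, 254, -2, 8, -3, 8],
 [0, -5, 5, 5, 13, -4, 4, 257, 243, 243, 243, 242, 244, 237, 244, 238, 238, 243, 248, 243, 241, 244, 239, 244, 244, 242, 242, 247, 243, 239, 253, 3, 2, -2, 3],
 [-3, -3, -3, -1, -2, -5, 0, 255, 240, 232, 236, 234, 231, 242, 234, 229, 238, 232, 238, 234, 241, 237, 238, 234, 239, 244, 234, 240, 242, 243, 255, 6, 0, 1, 5],
 [-3, -6, 0, 2, -6, 3, -4, 255, 239, 224, 232, 224, 227, 226, 227, 233, 227, 231, 232, 232, 232, 231, 229, 237, 234, 233, 235, 237, 237, 245, 257, -2, 1, 0, 1660],
 [0, -2, 2, -2, -1, 2, 1, 255, 242, 209, 205, 206, 207, 213, 214, 1660, 217, 209, 219, 216, 218, 217, 209, 216, 216, 221, 215, 221, 235, 248, 254,
[... 5252 characters left out ...]
8, 10, 11, 10, 9, 10, 162, 139, 10, 10, 13, 13, 11, 10, 9, 11, 5, -1, 0, 0, 1, 4, -1, -4, 2, 2, -2],
 [4, 8, 0, 6, 6, -1, 3, 1, 0, 5, 4, 0, 11, 10, 7, 135, 7, 9, 7, 10, 6, 13, 9, 10, -3, 0, 4, 0, 1, -3, 3, 2, 0, 3, 0],
 [-3, -6, -2, 0, 6, -7, -2, 0, -1, 3, 2, 4, -1, 4, -2, 3, 0, 1, -2, -5, 0, 3, 5, 1, -3, -3, 2, 0, 0, 0, 0, -1, 3, 5, 0],
 [0, 2, -4, -4, 5, -1, 1, -2, 2, 0, -3, -1, -9, -1, 2, -5, -8, 3, 0, 2, 0, -1, 5, -3, -3, -8, 4, 3, 4, 1, 3, 5, -3, 0, -3],
 [0, 4, 5, 3, -2, -1, 5, 2, 0, 5, 1, 0, -1, -7, 6, -1, 1, -7, -3, 1, -5, 8, 0, -3, 5, 0, 0, 1, -2, 7, 0, 7, 7, 4, 1],
 [-2, -4, -5, 0, 0, -3, 9, 6, 0, -6, 2, 10, 4, 2, -2, 3, -9, 0, 2, 5, 2, 0, 0, -6, 7, 3, 5, 3, 3, 1, -1, 0, 4, -5, 0]]
```

View pics/zi2.png

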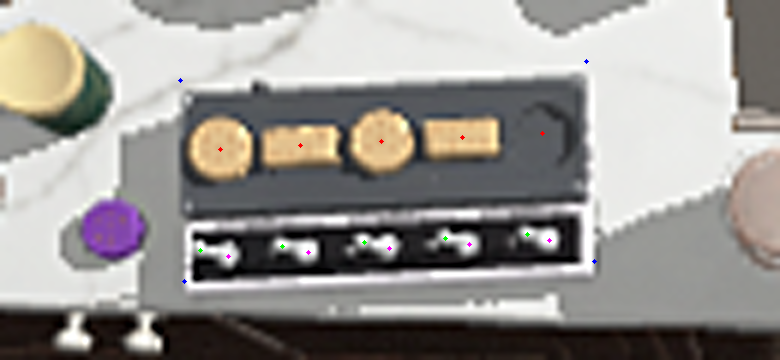

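Projected iron points land on the biscuits and toggles. Next is the chute.

Run:
```python
from h import *
f=np.load("top.npy",allow_pickle=True).item()
C=cloud(f); Z=C[...,2]
def fit(pts,n):
    pts=np.array(pts,np.float32); l=cv2.fitLine(pts[:,:2],cv2.DIST_HUBER,0,.01,.01).ravel(); print(n,len(pts),"dir",l[:2].round(4),"pt",l[2:].round(4),"mean",pts.mean(0).round(4),"ang",np.degrees(np.arctan2(-l[0],l[1])).round(2)); return pts
L=[];R=[]
for v in range(169,193):
    row=[u for u in range(314,375) if .238<Z[v,u]<.268]
    if row: L.append(onplane(f,(row[0]-.5,v),.259)[0]); R.append(onplane(f,(row[-1]+.5,v),.259)[0])
fit(L,"Llip");fit(R,"Rlip")
F=[];B=[]
for u in range(328,358):
    col=[v for v in range(190,200) if .225<Z[v,u]<.26]
    if col: F.append(onplane(f,(u,col[0]-.5),.237)[0])
    col=[v for v in range(160,172) if .235<Z[v,u]<.27]
    if col: B.append(onplane(f,(u,col[0]-.5),.259)[0])
fit(F,"front");fit(B,"back")
# ball
m=((Z>.245)&(Z<.3)); m[:197]=0; m[206:]=0; m[:,:318]=0;m[:,335:]=0
p=np.argwhere(m); uv=p[:,::-1].mean(0); print("ball",uv,onplane(f,uv,.262),C[m].mean(0))
# base board brown mask
m=((Z>.004)&(Z<.02)); 
# boxes content
hsv=cv2.cvtColor(f["color"],cv2.COLOR_RGB2HSV)
m=cv2.inRange(hsv,(8,50,70),(25,220,255)); m[:185]=0;m[197:]=0;m[:,:310]=0;m[:,352:]=0
for c in cv2.findContours(m,0,1)[0]:
    if cv2.contourArea(c)>3: q=c.reshape(-1,2); print("box",q.min(0),q.max(0),onplane(f,q.mean(0),.033))
# jar
m=(Z>.1)&(Z<.14)&(C[...,0]>.4)&(C[...,0]<.56)&(abs(C[...,1])<.1); print("jar",C[m].min(0),C[m].max(0))
m=(Z>.04)&(Z<.2)&(C[...,0]>.4)&(C[...,1]<-.45)&(C[...,1]>-.6); print("mill",C[m].min(0),C[m].max(0))
```

```text
Llip 24 dir [ 1.     -0.0053] pt [ 0.5092 -0.1935] mean [ 0.5092 -0.1935  0.259 ] ang -90.3
Rlip 24 dir [0.9997 0.0261] pt [ 0.5166 -0.3816] mean [ 0.5138 -0.3815  0.259 ] ang -88.5
front 30 dir [ 0.0243 -0.9997] pt [ 0.4603 -0.3023] mean [ 0.46   -0.2909  0.237 ] ang -178.61
back 30 dir [0.0229 0.9997] pt [ 0.5742 -0.279 ] mean [ 0.5742 -0.288   0.259 ] ang -1.31
ball [323.5        201.27272727] [[ 0.42733073 -0.21184226  0.262     ]] [ 0.42660029 -0.21106927  0.26653951]
box [337 190] [344 194] [[ 0.50656366 -0.3269919   0.033     ]]
box [323 190] [326 194] [[ 0.50554062 -0.25440668  0.033     ]]
jar [ 0.4369214  -0.00982749  0.10156735] [0.55856771 0.07609654 0.13827351]
mill [ 0.5348022  -0.59998547  0.04029435] [ 0.69170432 -0.45038722  0.17513314]
```

Run:
```python
from h import *
f=np.load("top.npy",allow_pickle=True).item()
C=cloud(f)
for u in range(318,345,1): print(u,[tuple((C[v,u]*1000).astype(int)) for v in (185,200,202,204,206)])
for v in (180,185): print([tuple((C[v,u]*1000).astype(int)) for u in range(344,370)])
```

```text
318 [(np.int64(514), np.int64(-209), np.int64(145)), (np.int64(456), np.int64(-214), np.int64(112)), (np.int64(462), np.int64(-229), np.int64(14)), (np.int64(454), np.int64(-230), np.int64(9)), (np.int64(445), np.int64(-230), np.int64(8))]
319 [(np.int64(491), np.int64(-195), np.int64(256)), (np.int64(454), np.int64(-216), np.int64(122)), (np.int64(461), np.int64(-232), np.int64(23)), (np.int64(454), np.int64(-234), np.int64(12)), (np.int64(446), np.int64(-235), np.int64(4))]
320 [(np.int64(494), np.int64(-201), np.int64(245)), (np.int64(455), np.int64(-221), np.int64(119)), (np.int64(463), np.int64(-238), np.int64(15)), (np.int64(453), np.int64(-238), np.int64(16)), (np.int64(446), np.int64(-240), np.int64(3))]
321 [(np.int64(494), np.int64(-205), np.int64(245)), (np.int64(455), np.int64(-225), np.int64(118)), (np.int64(424), np.int64(-202), np.int64(261)), (np.int64(454), np.int64(-243), np.int64(13)), (np.int64(445), np.int64(-243), np.int64(8))]
322 [(np.int64(495), np.int64(-209), np.int64(241)), (np.int64(430), np.int64(-204), np.int64(269)), (np.int64(423), np.int64(-204), np.
[... 7195 characters left out ...]
, np.int64(-362), np.int64(152)), (np.int64(513), np.int64(-362), np.int64(169)), (np.int64(510), np.int64(-362), np.int64(183)), (np.int64(506), np.int64(-362), np.int64(202)), (np.int64(505), np.int64(-363), np.int64(209)), (np.int64(501), np.int64(-362), np.int64(229)), (np.int64(501), np.int64(-366), np.int64(229)), (np.int64(499), np.int64(-367), np.int64(239)), (np.int64(499), np.int64(-371), np.int64(240)), (np.int64(497), np.int64(-372), np.int64(250)), (np.int64(497), np.int64(-375), np.int64(252)), (np.int64(497), np.int64(-379), np.int64(251)), (np.int64(550), np.int64(-457), np.int64(0)), (np.int64(550), np.int64(-462), np.int64(-1)), (np.int64(549), np.int64(-465), np.int64(5))]
```

The chute centre is about (0.514, -0.287) with yaw about -1.4°. The lever ball is at (0.427, -0.208), on the left, so drops go right. The round lies in the right box and the bar in the left. I'll roll the tool and shut the jaws first.

>>> apply_moves(
  targets=[0,0,0,0,1,0,0,0,0,1,0,0,0,0,1,0,0,0,0,1,0,0,0,0,1,0,0,0,0,1,0,0,0,0,1,0,0,0,0,1,0,0,0,0,1,0,0,0,0,1],
)

```text
t: 1.4
tool_pos: [0.1284, 0.5346, 0.2419]
orientation: [0.0, 0.6, 0.8, -0.0]
contact_force: [-0.2, 0.4, -0.1]
opening: -0.0
```

```bash
cat >> h.py <<'E'
from scipy.spatial.transform import Rotation as Rn
def pose():
    s=monitor.sense(); q=s["orientation"]; R=Rn.from_quat([q[1],q[2],q[3],q[0]]).as_matrix()
    return s,s["tool_pos"],R
def to(target,yaw_y=None):
    """units of tool shift to world target; yaw_y: wanted world heading (deg) of tool y"""
    s,p,R=pose(); d=R.T@(np.asarray(target)-p)/.06
    h=np.degrees(np.arctan2(R[1,1],R[0,1]))
    print("t",round(s["t"],2),"p",p.round(4),"heading_y",h.round(2),"tilt",R[:,2].round(3),"F",s["contact_force"].round(1),"open",round(s["opening"],4))
    print("shift units",d.round(3), "roll units", None if yaw_y is None else round(-((yaw_y-h+180)%360-180)/6,3))
E
python3 - <<'E'
from h import *
to(iron((-.058,.185,.16)),4.3)
f=grab("scene"); np.save("sc.npy",f,allow_pickle=True)
im=cv2.cvtColor(f["color"],cv2.COLOR_RGB2BGR)
s,p,R=pose()
u=proj(f,p)[0];v=proj(f,p+R[:,2]*.011)[0]; print(u,v)
x,y=int(u[0])-50,int(u[1])-45
S=7;b=cv2.resize(im[y:y+80,x:x+100],None,fx=S,fy=S,interpolation=cv2.INTER_CUBIC)
for w,c in((u,(0,255,0)),(v,(0,0,255)),(proj(f,p+R[:,2]*.024)[0],(255,0,0))): cv2.circle(b,(int((w[0]+.5-x)*S),int((w[1]+.5-y)*S)),3,c,-1)
cv2.imwrite("pics/tip.png",b)
C=cloud(f); m=(abs(C[...,0]-p[0])<.04)&(abs(C[...,1]-p[1])<.04)&(C[...,2]>.15)&(C[...,2]<.4); print(np.sort(C[m][:,2])[:15])
E
```

```text
t 1.4 p [0.1284 0.5346 0.2419] heading_y 16.29 tilt [-0.    -0.001 -1.   ] F [-0.2  0.4 -0.1] open -0.0
shift units [-1.846  4.809  1.364] roll units 1.999
[250.02007638 331.47948636] [250.09975828 334.29718506]
[0.23274625 0.2331244  0.23500237 0.23501515 0.23585083 0.23631003
 0.23753034 0.2382337  0.23897619 0.23925447 0.23936657 0.24001747
 0.24033433 0.24035248 0.24083679]
```

View pics/tip.png

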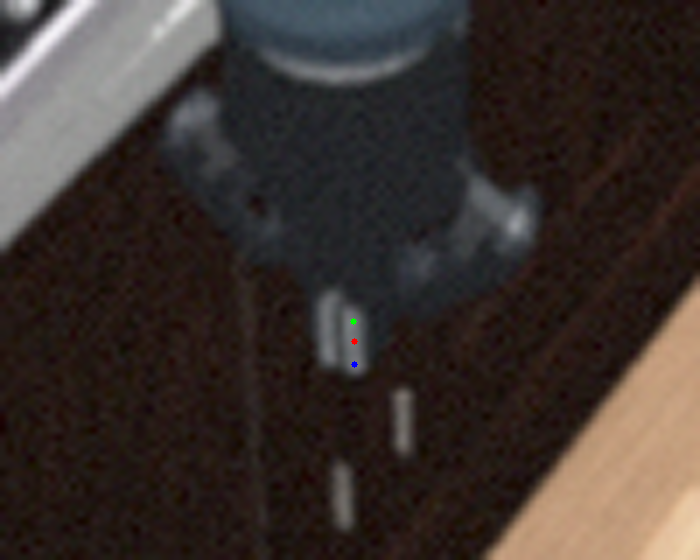

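>>> apply_moves(
  targets=[0,0,0,0,1,0,0,0,0,1,0,-0.13,0.85,0.22,0,0,-0.13,0.85,0.22,0,0,-0.13,0.85,0.22,0,0,-0.13,0.85,0.22,0,0,-0.13,0.85,0.22,0,0,-0.13,0.84,0.22,0,0,0,0,0,0],
)

```text
t: 2.58
tool_pos: [0.4399, 0.5102, 0.1606]
orientation: [0.0, 0.68, 0.733, -0.001]
contact_force: [-0.7, -0.6, 0.4]
opening: -0.0001
```

Run:
```python
from h import *
to(iron((-.058,.180,.086)),4.3)
f=grab("top"); im=cv2.cvtColor(f["color"],cv2.COLOR_RGB2BGR)
cv2.imwrite("pics/t2.png",cv2.resize(im[150:230,80:260],None,fx=4.4,fy=4.4,interpolation=cv2.INTER_CUBIC))
```

```text
t 2.58 p [0.4399 0.5102 0.1606] heading_y 4.33 tilt [-0.001 -0.002 -1.   ] F [-0.7 -0.6  0.4] open -0.0001
shift units [-0.093 -0.058  1.243] roll units 0.005
```

View pics/t2.png

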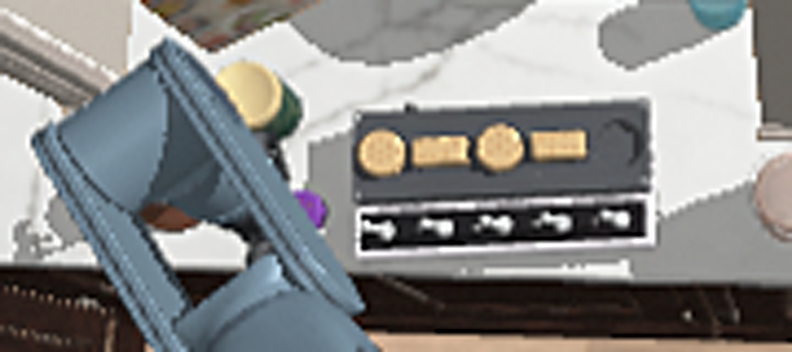

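>>> apply_moves(
  targets=[0,-0.09,-0.06,0.5,0,0,0,0,0.5,0,0,0,0,0.24,0,0,0,0,0,0,0,-0.3,0,0,0,0,-0.3,0,0,0,0,-0.3,0,0,0,0,-0.3,0,0,0,0,-0.3,0,0,0,0,-0.3,0,0,0],
)

```text
t: 3.88
tool_pos: [0.4424, 0.3989, 0.091]
orientation: [-0.001, 0.679, 0.734, 0.002]
contact_force: [-6.4, 0.8, 19.5]
opening: -0.0
```

Run:
```python
from h import *
to(iron((-.058,-.16,.086)),4.3)
f=grab("top"); im=cv2.cvtColor(f["color"],cv2.COLOR_RGB2BGR)
cv2.imwrite("pics/t3.png",cv2.resize(im[150:230,100:260],None,fx=4.9,fy=4.9,interpolation=cv2.INTER_CUBIC))
```

```text
t 3.88 p [0.4424 0.3989 0.091 ] heading_y 4.43 tilt [ 0.002  0.004 -1.   ] F [-6.4  0.8 19.5] open -0.0
shift units [-3.911  0.025  0.07 ] roll units 0.022
```

View pics/t3.png

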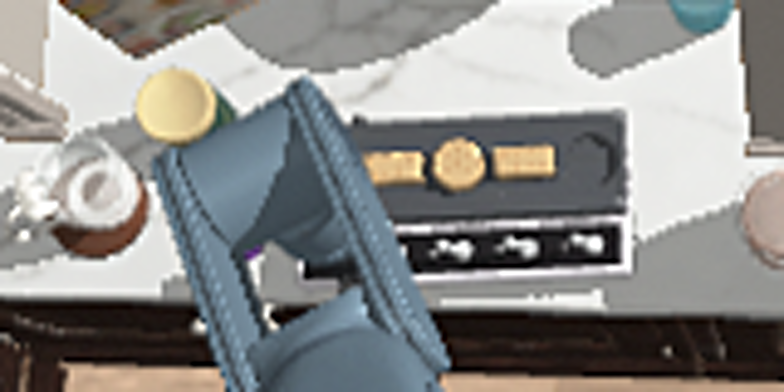

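Upward force of 19 N and z 5 mm high: the tip seems to be riding on ball 2. I'll back off left and look.

>>> apply_moves(
  targets=[0,0.3,0,0,0,0,0.1,0,0,0,0,0,0,0,0],
)

```text
t: 4.3
tool_pos: [0.4396, 0.4229, 0.088]
orientation: [-0.0, 0.678, 0.735, -0.001]
contact_force: [0.3, 0.1, -0.4]
opening: 0.0003
```

Run:
```python
from h import *
to(iron((-.058,-.16,.086)),4.3)
f=grab("scene"); save(f,"s3"); im=cv2.cvtColor(f["color"],cv2.COLOR_RGB2BGR)
cv2.imwrite("pics/s3z.png",cv2.resize(im[220:340,140:270],None,fx=5,fy=5,interpolation=cv2.INTER_CUBIC))
```

```text
t 4.3 p [0.4396 0.4229 0.088 ] heading_y 4.55 tilt [-0.001 -0.001 -1.   ] F [ 0.3  0.1 -0.4] open 0.0003
shift units [-4.312  0.032  0.036] roll units 0.042
```

View pics/s3z.png

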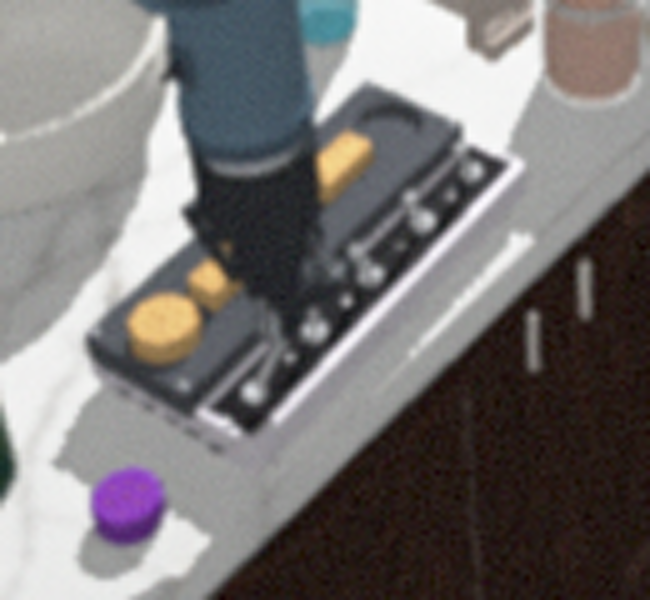

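Run:
```python
from h import *
f=grab("scene")
for i,y in enumerate([.119,.0595,0,-.0595,-.119]):
    q=lambda a:(proj(f,iron((-.058,y-.036*np.sin(a),.042+.036*np.cos(a))))[0]+.5-[140,220])*5
    print(i+1,"on",q(-.35).round(),"off",q(.95).round())
s,p,R=pose(); print("tip",(proj(f,p+R[:,2]*.011)[0]+.5-[140,220])*5)
print(monitor.sense()["joint_positions"])
```

```text
1 on [245. 367.] off [290. 337.]
2 on [306. 306.] off [348. 279.]
3 on [363. 249.] off [402. 224.]
4 on [416. 195.] off [452. 173.]
5 on [466. 145.] off [500. 125.]
tip [282.92696672 333.133759  ]
[ 5.82895104e-01  5.01104969e-01  1.57590080e+00 -2.17329160e-04
  1.06585151e+00  5.03983244e-01]
```

Run:
```python
from h import *
f=grab("scene"); im=cv2.cvtColor(f["color"],cv2.COLOR_RGB2BGR)
S=5;x0,y0=140,220
b=cv2.resize(im[y0:340,x0:270],None,fx=S,fy=S,interpolation=cv2.INTER_CUBIC)
def d(X,c): 
    w=proj(f,X)[0]; cv2.circle(b,(int((w[0]+.5-x0)*S),int((w[1]+.5-y0)*S)),3,c,-1)
for y in [.119,.0595,0,-.0595,-.119]:
    d(iron((.018,y,.066)),(0,0,255)); d(iron((-.058,y+.0123,.0758)),(0,255,0)); d(iron((-.058,y,.042)),(255,0,255))
for a in(-.075,.075):
  for c in (-.152,.152): d(iron((a,c,.052 if a>0 else .041)),(255,0,0)); d(iron((a,c,0)),(255,255,0))
cv2.imwrite("pics/s4z.png",b)
C=cloud(f)
for q in [(252,390),(315,330),(370,272),(423,217),(475,170),(165,320),(340,165)]:
    v=int(q[1]/S+y0);u=int(q[0]/S+x0); print(q,C[v,u].round(3))
```

```text
(252, 390) [0.441 0.453 0.048]
(315, 330) [0.442 0.392 0.047]
(370, 272) [0.45  0.33  0.046]
(423, 217) [0.451 0.275 0.054]
(475, 170) [0.452 0.214 0.049]
(165, 320) [0.515 0.455 0.065]
(340, 165) [0.523 0.28  0.064]
```

View pics/s4z.png

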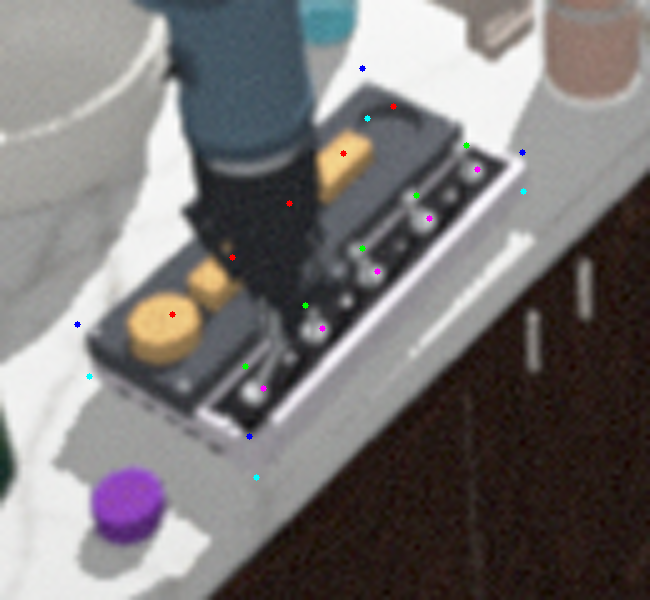

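Run:
```python
from h import *
f=grab("scene"); im=cv2.cvtColor(f["color"],cv2.COLOR_RGB2BGR)
S=12;x0,y0=180,262
b=cv2.resize(im[y0:310,x0:240],None,fx=S,fy=S,interpolation=cv2.INTER_CUBIC)
b=cv2.convertScaleAbs(b,alpha=1.3,beta=10)
def d(X,c): 
    w=proj(f,X)[0]; cv2.circle(b,(int((w[0]+.5-x0)*S),int((w[1]+.5-y0)*S)),3,c,-1)
for y in [.119,.0595,0,-.0595]:
    d(iron((-.058,y+.0123,.0758)),(0,255,0)); d(iron((-.058,y-.0293,.042+.021)),(0,255,255))
cv2.imwrite("pics/s5z.png",b)
```

View pics/s5z.png

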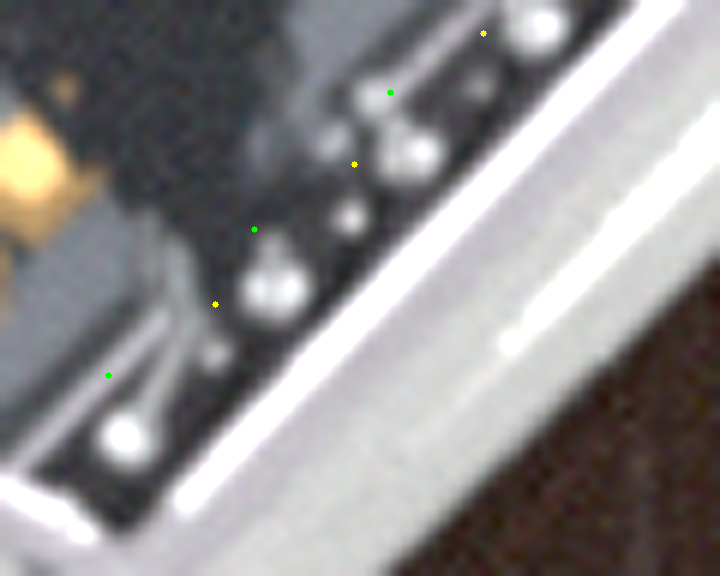

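>>> apply_moves(
  targets=[0,0,0.03,0.08,0,0,-0.2,0,0,0,0,-0.2,0,0,0,0,-0.2,0,0,0,0,-0.2,0,0,0],
)

```text
t: 5.12
tool_pos: [0.4457, 0.3738, 0.0841]
orientation: [0.0, 0.679, 0.734, 0.0]
contact_force: [0.3, 0.6, -0.2]
opening: -0.0
```

```bash
cat > lk.py <<'E'
from h import *
import sys
f=grab("scene"); im=cv2.cvtColor(f["color"],cv2.COLOR_RGB2BGR)
S=9;x0,y0=175,240
b=cv2.resize(im[y0:305,x0:255],None,fx=S,fy=S,interpolation=cv2.INTER_CUBIC)
b=cv2.convertScaleAbs(b,alpha=1.3,beta=10)
cv2.imwrite("pics/%s.png"%sys.argv[1],b)
to(iron((-.058,-.16,.083)),4.3)
E
python3 lk.py s6
```

```text
t 5.17 p [0.4457 0.3726 0.084 ] heading_y 4.44 tilt [-0.    -0.001 -1.   ] F [-0.  -1.5  0.1] open 0.0
shift units [-3.468  0.004  0.02 ] roll units 0.024
```

View pics/s6.png

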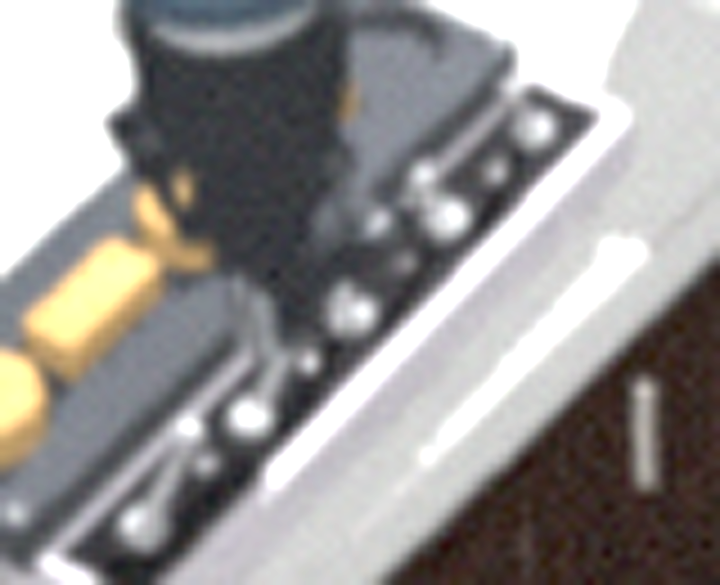

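>>> apply_moves(
  targets=[0,-0.25,0,0,0,0,-0.25,0,0,0,0,-0.25,0,0,0,0,-0.25,0,0,0,0,-0.25,0,0,0,0,-0.25,0,0,0,0,-0.25,0,0,0],
)

```text
t: 6.05
tool_pos: [0.4538, 0.2692, 0.0839]
orientation: [0.0, 0.679, 0.734, -0.0]
contact_force: [0.3, -0.2, 0.1]
opening: -0.0003
```

```bash
python3 lk.py s7
```

```text
t 6.1 p [0.4538 0.2677 0.0838] heading_y 4.47 tilt [-0.    -0.001 -1.   ] F [-1.1 -1.3  0.2] open -0.0001
shift units [-1.716  0.004  0.015] roll units 0.028
```

View pics/s7.png

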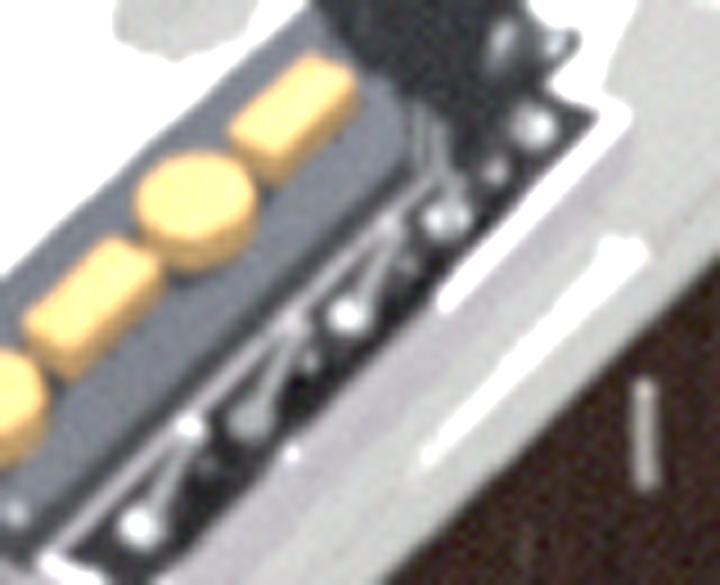

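Toggles 1–3 are clearly off, with their stems leaning right (balls at (188,428), (295,322) and (393,230)). Toggle 4 is tipping. I'll finish the row.

>>> apply_moves(
  targets=[0,-0.25,0,0,0,0,-0.25,0,0,0,0,-0.25,0,0,0,0,-0.25,0,0,0,0,-0.25,0,0,0,0,-0.25,0,0,0,0,-0.25,0,0,0,0,-0.2,0,0,0,0,0,0,0,0],
)

```text
t: 7.22
tool_pos: [0.4631, 0.1527, 0.0839]
orientation: [-0.0, 0.679, 0.734, -0.0]
contact_force: [0.5, -0.7, 0.3]
opening: 0.0001
```

```bash
python3 lk.py s8
```

```text
t 7.28 p [0.463  0.1532 0.0839] heading_y 4.42 tilt [-0.  0. -1.] F [-0.8 -1.2  0.2] open 0.0002
shift units [ 0.198 -0.     0.015] roll units 0.021
```

View pics/s8.png

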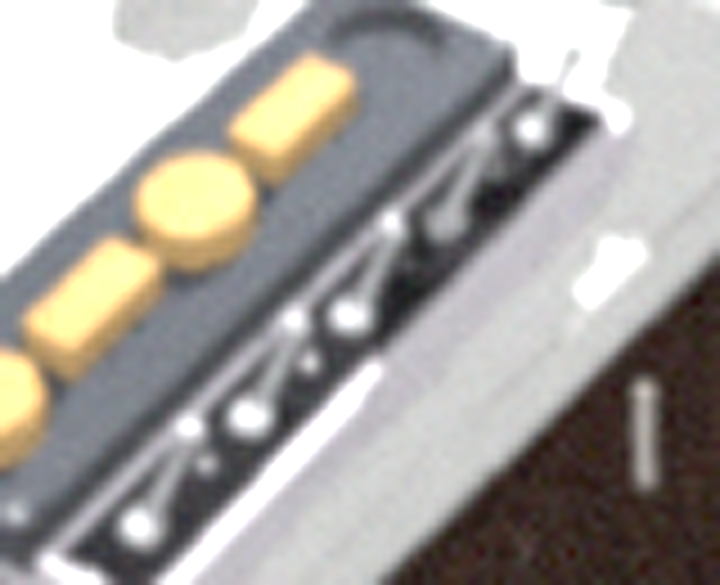

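All five are off. The biscuits sit undisturbed and the fifth cavity is empty, so 4 biscuits to move. I'll go over round 2 first.

>>> apply_moves(
  targets=[0.75,0,0,-0.6,0,0.75,0.3,0.2,-0.25,0,0.75,0.6,0.25,0,0,0.75,0.6,0.25,0,0,0.75,0.6,0.25,0,0,0.75,0.5,0.22,0,0,0.75,0.26,0.1,0,0,0.75,0,0,0,0],
)

```text
t: 8.28
tool_pos: [0.5251, 0.3314, 0.1345]
orientation: [-0.0, 0.678, 0.735, -0.0]
contact_force: [0.2, -0.1, -0.4]
opening: 0.0639
```

Run:
```python
from h import *
to(iron((.018,0,.064)),4.3)
f=grab("top"); im=cv2.cvtColor(f["color"],cv2.COLOR_RGB2BGR)
cv2.imwrite("pics/t9.png",cv2.resize(im[150:230,100:260],None,fx=4.9,fy=4.9,interpolation=cv2.INTER_CUBIC))
f=grab("scene"); im=cv2.cvtColor(f["color"],cv2.COLOR_RGB2BGR)
cv2.imwrite("pics/s9.png",cv2.resize(im[200:330,140:280],None,fx=4.5,fy=4.5,interpolation=cv2.INTER_CUBIC))
```

```text
t 8.28 p [0.5251 0.3314 0.1345] heading_y 4.59 tilt [-0.001 -0.    -1.   ] F [ 0.2 -0.1 -0.4] open 0.0639
shift units [-0.019  0.013  1.175] roll units 0.049
```

View pics/t9.png

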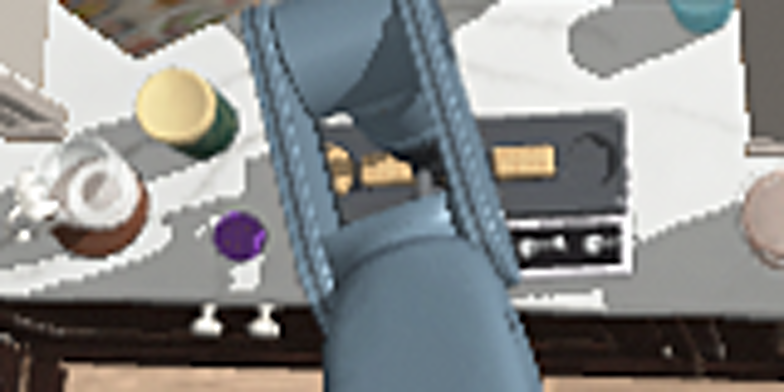

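View pics/s9.png

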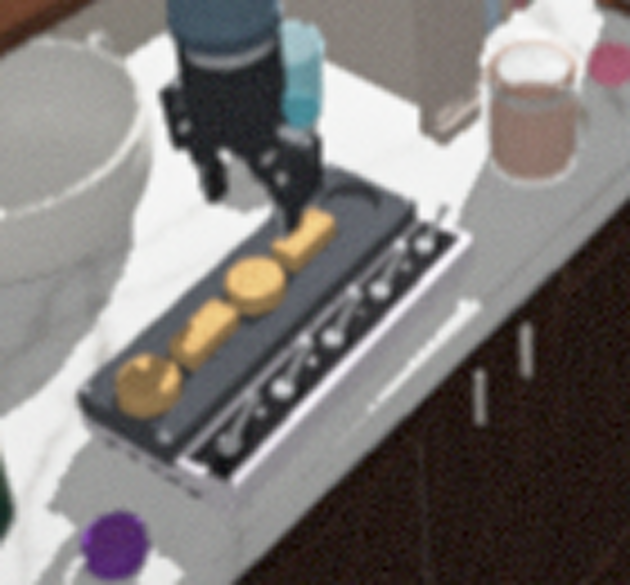

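All in place and the jaws straddle round 2. Down and grip.

>>> apply_moves(
  targets=[0.75,-0.02,0.01,0.4,0,0.75,0,0,0.4,0,0.75,0,0,0.25,0,0.75,0,0,0.12,0,0.75,0,0,0,0,0,0,0,0,0,0,0,0,0,0,0,0,0,0,0,0,0,0,0,0],
)

```text
t: 9.5
tool_pos: [0.527, 0.3299, 0.0662]
orientation: [0.001, 0.679, 0.734, 0.001]
contact_force: [-0.8, 0.1, 6.1]
opening: 0.0432
```

>>> apply_moves(
  targets=[0,0,0,-0.2,0,0,0,0,-0.3,0,0,0,0,-0.4,0,0,0,0,-0.4,0,0,0,0,0,0],
)

```text
t: 10.12
tool_pos: [0.5275, 0.3302, 0.1459]
orientation: [0.001, 0.679, 0.734, 0.002]
contact_force: [0.9, -0.0, -0.8]
opening: 0.0431
```

Run:
```python
from h import *
to((.46,.2,.3),0)
f=grab("scene"); im=cv2.cvtColor(f["color"],cv2.COLOR_RGB2BGR)
cv2.imwrite("pics/s10.png",cv2.resize(im[200:330,140:280],None,fx=4.5,fy=4.5,interpolation=cv2.INTER_CUBIC))
```

```text
t 10.12 p [0.5275 0.3302 0.1459] heading_y 4.5 tilt [ 0.005  0.002 -1.   ] F [ 0.9 -0.  -0.8] open 0.0431
shift units [-2.07  -1.279 -2.579] roll units 0.75
```

View pics/s10.png

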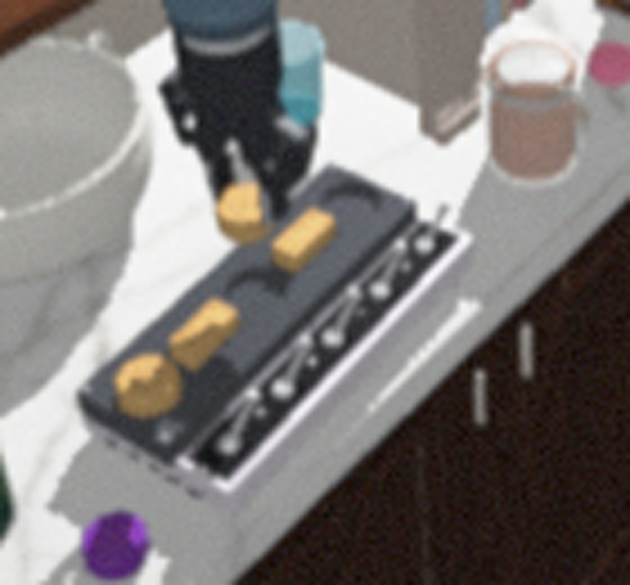

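>>> apply_moves(
  targets=[0,-0.31,-0.31,-0.73,0,0,-0.31,-0.31,-0.73,0,0,-0.31,-0.31,-0.73,0,0,-0.31,-0.31,-0.73,0,0,-0.75,-0.08,0,0,0,-0.75,-0.08,0,0,0,-0.75,-0.08,0,0,0,-0.75,-0.08,0,0,0,-0.75,-0.08,0,0,0,-0.75,-0.08,0,0],
)

```text
t: 11.42
tool_pos: [0.4494, -0.0231, 0.3168]
orientation: [-0.001, 0.679, 0.734, -0.0]
contact_force: [0.7, -0.0, -0.1]
opening: 0.0431
```

Run:
```python
from h import *
to((.45,-.2,.33),-1.4)
```

```text
t 11.43 p [ 0.4494 -0.0231  0.3168] heading_y 4.5 tilt [-0.002  0.001 -1.   ] F [ 0.7 -0.  -0.1] open 0.0431
shift units [-2.939 -0.222 -0.222] roll units 0.983
```

>>> apply_moves(
  targets=[0,0,0,-0.22,1,0,-0.75,0,0,0,0,-0.75,0,0,0,0,-0.75,0.1,0,0,0,-0.75,0.2,0,0,0,-0.75,0.4,0,0,0,-0.7,0.4,0,0,0,-0.34,0.09,0,0,0,0,0,0,0],
)

```text
t: 12.55
tool_pos: [0.5137, -0.3122, 0.3288]
orientation: [-0.002, 0.717, 0.697, -0.0]
contact_force: [0.5, 1.0, 0.0]
opening: 0.0431
```

Run:
```python
from h import *
to((.514,-.312,.28),-1.4)
f=grab("top"); im=cv2.cvtColor(f["color"],cv2.COLOR_RGB2BGR)
cv2.imwrite("pics/t11.png",cv2.resize(im[140:220,280:420],None,fx=5.5,fy=5.5,interpolation=cv2.INTER_CUBIC))
f=grab("scene");save(f,"s11")
```

```text
t 12.55 p [ 0.5137 -0.3122  0.3288] heading_y -1.62 tilt [-0.003  0.002 -1.   ] F [0.5 1.  0. ] open 0.0431
shift units [0.001 0.008 0.813] roll units -0.036
```

View pics/t11.png

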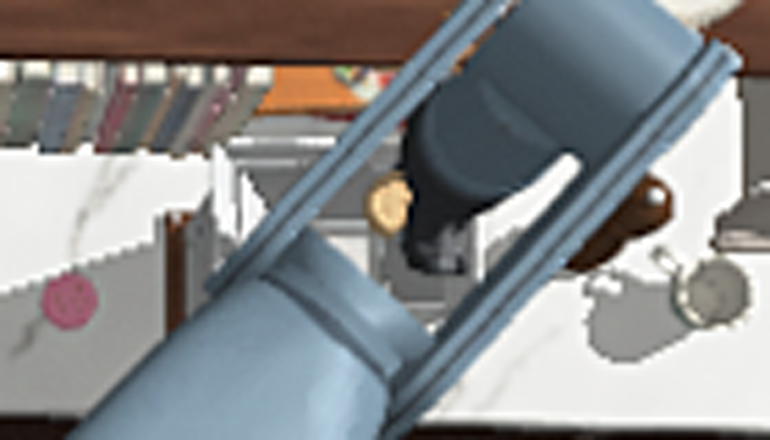

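View pics/s11.png

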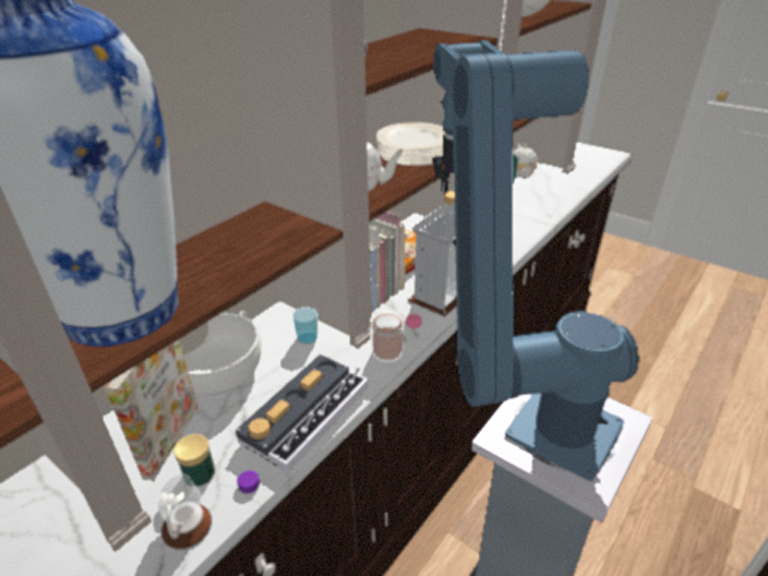

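>>> apply_moves(
  targets=[0,0,0,0.4,0,0,0,0,0.4,0,0,0,0,0,0,0.75,0,0,0,0,0.75,0,0,0,0,0.75,0,0,0,0,0.75,0,0,0,0,0.75,0,0,-0.4,0,0.75,0,0,-0.4,0],
)

```text
t: 13.78
tool_pos: [0.5139, -0.3111, 0.3315]
orientation: [-0.0, 0.716, 0.698, -0.0]
contact_force: [0.1, -0.7, -0.3]
opening: 0.0637
```

>>> apply_moves(
  targets=[0.75,0.4,-0.3,-0.1,0,0.75,0.7,-0.4,0,0,0.75,0.7,-0.4,0,0,0.75,0.75,0,0,0,0.75,0.75,0,0,0,0.75,0.75,0,0,0,0.75,0.75,0,0,0,0.75,0.75,0,0,0,0.75,0,0,0,0],
)

```text
t: 14.9
tool_pos: [0.4565, 0.0261, 0.3375]
orientation: [0.0, 0.715, 0.699, 0.0]
contact_force: [-0.5, -1.8, 0.6]
opening: 0.0639
```

```bash
cat > ch.py <<'E'
from h import *
import sys
f=grab("top"); im=cv2.cvtColor(f["color"],cv2.COLOR_RGB2BGR)
cv2.imwrite("pics/%s.png"%sys.argv[1],cv2.resize(im[150:220,100:420],None,fx=2.4,fy=2.4,interpolation=cv2.INTER_CUBIC))
cv2.imwrite("pics/%sc.png"%sys.argv[1],cv2.resize(im[155:220,295:405],None,fx=7,fy=7,interpolation=cv2.INTER_CUBIC))
E
python3 ch.py t12
python3 - <<'E'
from h import *
to((.47,.2,.3),4.3)
E
```

```text
t 14.95 p [0.4568 0.0246 0.3374] heading_y -1.33 tilt [ 0.001 -0.    -1.   ] F [-0.8 -0.5  0.1] open 0.0639
shift units [2.929 0.152 0.622] roll units -0.939
```

View pics/t12c.png

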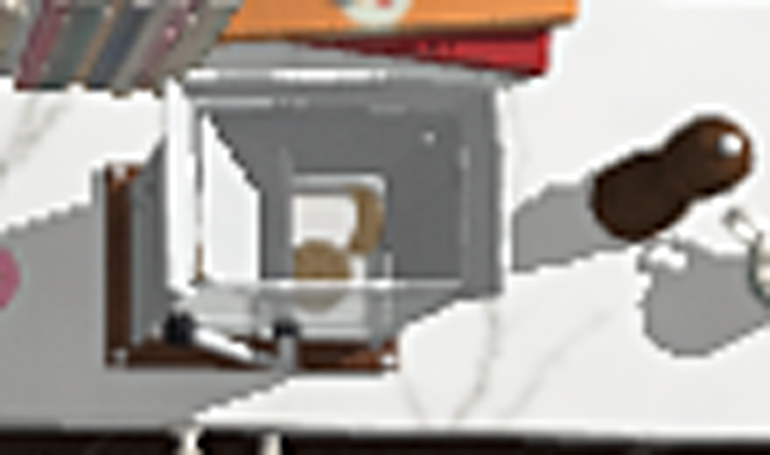

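View pics/t12.png

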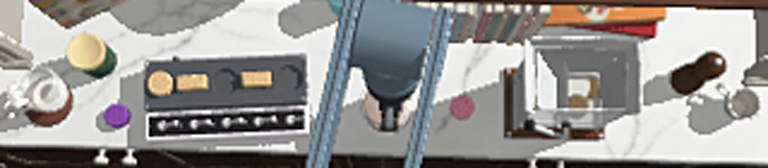

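The second round is in the right box (at (365,220), beside the first at (320,270)). Back to fetch round 1.

>>> apply_moves(
  targets=[0.75,0,0,0,-0.94,0.75,0.78,0.1,0,0,0.75,0.78,0.1,0,0,0.75,0.78,0.1,0.2,0,0.75,0.78,0.1,0.4,0,0.75,0.78,0.2,0.5,0,0.75,0.78,0.2,0.5,0,0.75,0.78,0.25,0.5,0,0.75,0.78,0.25,0.5,0,0.75,0.7,0.23,0.4,0],
)

```text
t: 16.2
tool_pos: [0.5198, 0.4454, 0.1553]
orientation: [0.0, 0.682, 0.732, -0.001]
contact_force: [0.3, -1.3, -0.4]
opening: 0.0639
```

Run:
```python
from h import *
to(iron((.018,.119,.066)),4.3)
f=grab("scene"); im=cv2.cvtColor(f["color"],cv2.COLOR_RGB2BGR)
cv2.imwrite("pics/s12.png",cv2.resize(im[200:330,140:280],None,fx=4.5,fy=4.5,interpolation=cv2.INTER_CUBIC))
```

```text
t 16.2 p [0.5198 0.4454 0.1553] heading_y 4.05 tilt [-0.001 -0.001 -1.   ] F [ 0.3 -1.3 -0.4] open 0.0639
shift units [ 0.064 -0.04   1.488] roll units -0.042
```

View pics/s12.png

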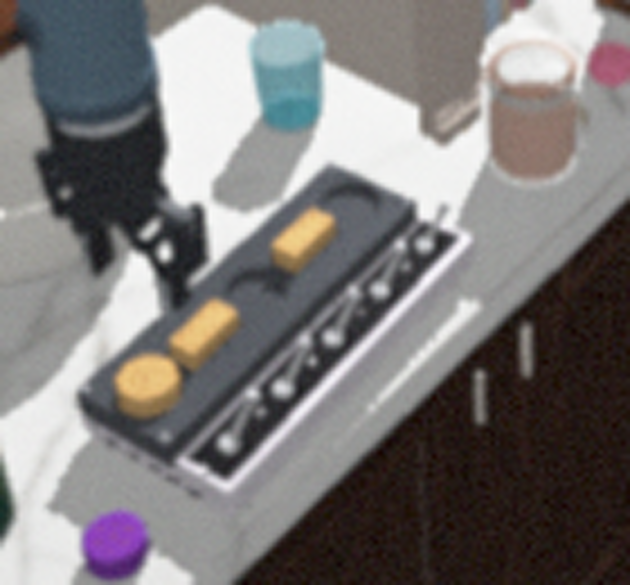

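>>> apply_moves(
  targets=[0.75,0.02,-0.01,0.4,0,0.75,0,0,0.4,0,0.75,0,0,0.4,0,0.75,0,0,0.24,0,0.75,0,0,0,0,0,0,0,0,0,0,0,0,0,0,0,0,0,0,0,0,0,0,0,0],
)

```text
t: 17.38
tool_pos: [0.5188, 0.4469, 0.0727]
orientation: [0.001, 0.681, 0.732, 0.001]
contact_force: [1.3, -1.3, 6.3]
opening: 0.0408
```

>>> apply_moves(
  targets=[0,0,0,-0.2,0,0,0,0,-0.3,0,0,0,0,-0.6,0,0,0,0,-0.7,0,0,-0.3,-0.3,-0.7,0,0,-0.3,-0.3,-0.7,0,0,-0.6,-0.3,-0.7,0,0,-0.6,-0.2,-0.2,0,0,-0.7,-0.1,0,0,0,-0.75,-0.1,0,0],
)

```text
t: 18.62
tool_pos: [0.4532, 0.2457, 0.3185]
orientation: [0.0, 0.681, 0.733, 0.001]
contact_force: [0.1, -0.3, 0.5]
opening: 0.0407
```

Run:
```python
from h import *
to((.455,-.05,.325),-1.4)
f=grab("scene"); im=cv2.cvtColor(f["color"],cv2.COLOR_RGB2BGR)
cv2.imwrite("pics/s13.png",cv2.resize(im[100:330,120:320],None,fx=2.6,fy=2.6,interpolation=cv2.INTER_CUBIC))
```

```text
t 18.62 p [0.4532 0.2457 0.3185] heading_y 4.2 tilt [ 0.002  0.001 -1.   ] F [ 0.1 -0.3  0.5] open 0.0407
shift units [-4.917 -0.33  -0.113] roll units 0.933
```

View pics/s13.png

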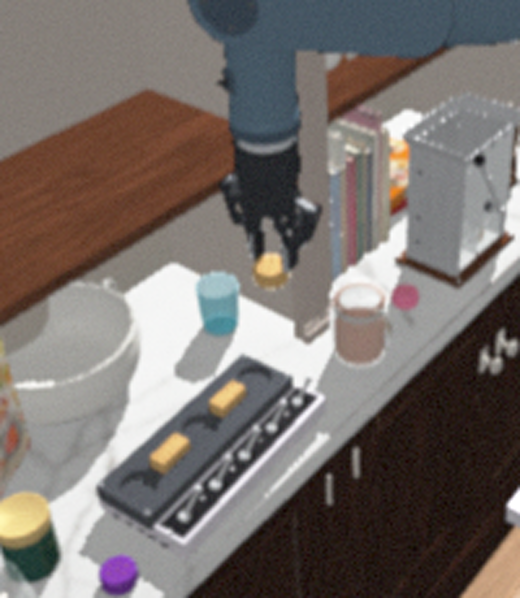

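Round 1 is held near the pad tips, above the counter. Carrying on.

>>> apply_moves(
  targets=[0,-0.2,0,-0.2,0.94,0,-0.75,0,0,0,0,-0.75,0,0,0,0,-0.75,0,0,0,0,-0.75,0,0,0,0,-0.75,0,0,0,0,-0.75,0,0,0,0,-0.75,0.1,0,0,0,-0.75,0.1,0,0],
)

```text
t: 19.8
tool_pos: [0.4572, -0.1266, 0.3301]
orientation: [0.001, 0.716, 0.698, 0.001]
contact_force: [0.5, 0.2, -0.5]
opening: 0.0408
```

>>> apply_moves(
  targets=[0,-0.75,0.2,0,0,0,-0.75,0.3,0,0,0,-0.75,0.3,0,0,0,-0.6,0.2,0,0,0,-0.2,0.04,0,0,0,0,0,0,0],
)

```text
t: 20.55
tool_pos: [0.5148, -0.3101, 0.329]
orientation: [-0.0, 0.717, 0.698, 0.0]
contact_force: [-1.2, -0.2, -0.3]
opening: 0.0406
```

```bash
python3 ch.py t14
python3 - <<'E'
from h import *
to((.514,-.312,.28),-1.4)
E
```

```text
t 20.6 p [ 0.5147 -0.3093  0.3292] heading_y -1.5 tilt [ 0.     0.001 -1.   ] F [-0.4  0.5 -0.7] open 0.0407
shift units [-0.046 -0.011  0.82 ] roll units -0.017
```

View pics/t14c.png

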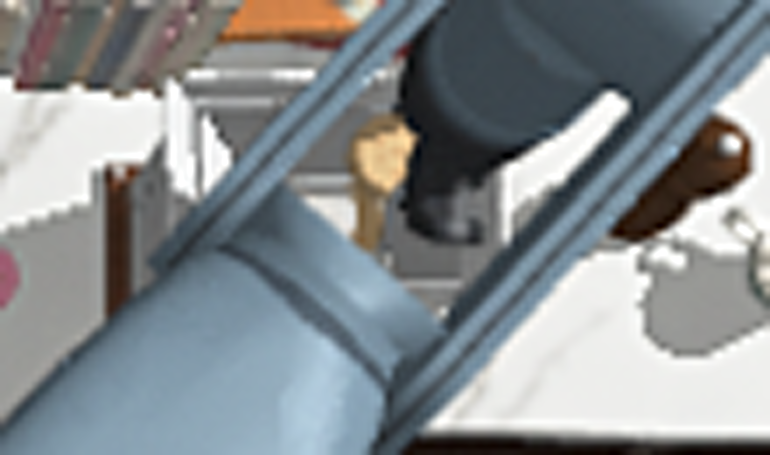

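>>> apply_moves(
  targets=[0,0,0,0.4,0,0,0,0,0.25,0,0,0,0,0,0,0.75,0,0,0,0,0.75,0,0,0,0,0.75,0,0,0,0,0.75,0,0,0,0,0.75,0,0,-0.4,0,0.75,0,0,-0.4,0],
)

```text
t: 21.72
tool_pos: [0.5148, -0.3102, 0.338]
orientation: [-0.0, 0.716, 0.698, -0.0]
contact_force: [0.6, -0.0, 0.6]
opening: 0.064
```

>>> apply_moves(
  targets=[0,0.4,-0.3,-0.1,0,0,0.7,-0.4,0,0,0,0.7,-0.4,0,0,0,0.75,-0.3,0,0,0,0.75,0,0,0,0,0.75,0,0,0,0,0,0,0,0],
)

```text
t: 22.6
tool_pos: [0.4371, -0.0626, 0.3443]
orientation: [0.0, 0.715, 0.699, 0.001]
contact_force: [-0.1, -1.1, -0.2]
opening: -0.0001
```

```bash
python3 ch.py t15
python3 - <<'E'
from h import *
to((.427,-.15,.255),-1.4)
E
```

```text
t 22.65 p [ 0.4373 -0.0642  0.3442] heading_y -1.35 tilt [ 0.001 -0.001 -1.   ] F [ 0.6 -0.3  0.2] open 0.0001
shift units [-1.433 -0.139  1.487] roll units 0.009
```

View pics/t15c.png

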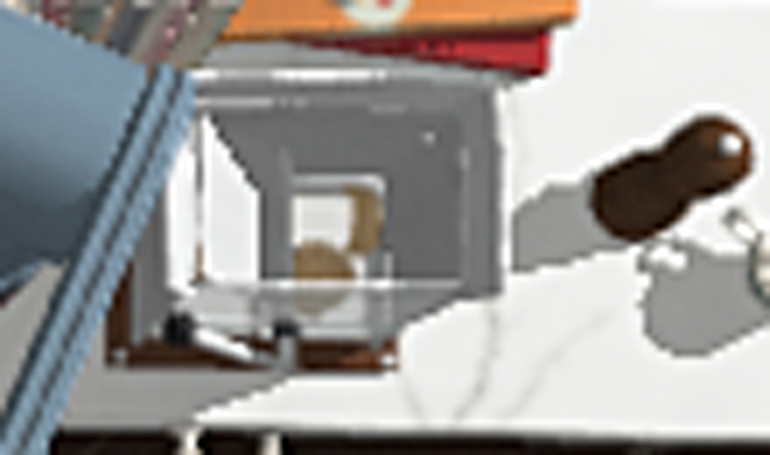

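Only two rounds are visible. I'll check depth for a stack, and look in the scene view.

Run:
```python
from h import *
f=grab("top"); C=cloud(f)
np.set_printoptions(linewidth=250)
print((C[178:197,326:353,2]*1000).astype(int))
f=grab("scene"); im=cv2.cvtColor(f["color"],cv2.COLOR_RGB2BGR)
cv2.imwrite("pics/s15.png",cv2.resize(im[80:330,120:400],None,fx=2.3,fy=2.3,interpolation=cv2.INTER_CUBIC))
```

```text
[[ 206  203  189  181  169  154  150  143  125  130  121   83   79   90   85   84   79   84   87   90   87   85   88   90   97   88  101]
 [ 207  194  184  173  172  161  149  138  136  115  123   62   65   69   62   65   66   67   60   67   68   67   70   66   72   88  106]
 [ 206  202  184  176  172  156  152  138  128  126  118   73   59   67   67   64   64   69   67   62   67   63   65   65   62   84  104]
 [ 210  194  186  180  169  160  148  139  130  123  119   47   48   47   44   54   46   62   65   59   68   51   56   64   68   82  100]
 [ 207  199  185  180  167  154  155  145  128  124  118   18   30   35   28   28   21   27   38   71   71   72   66   63   67   81  100]
 [ 204  202  182  182  171  163  149  139  137  124  119   15    8   12   12    7   13    5   10   73   69   72   70   63   66   84   97]
 [ 206  200  196  181  164  160  148  147  132  117  116   16   12   12   12   18    8   12    6   15   78   78   73   63   65   87  103]
 [ 208  195  189  176  173  164  151  137  136  128  118   12   11   10   12    9   12   14   13   12   70   75   74   74   61   83   
[... 822 characters left out ...]
 82   93]
 [ 202  196  189  180  172  159  147  143  141  122  117   29   34   38   35 1660   78   83   71   13   15   25   40   58   60   78   96]
 [ 212  197  187  184  168  165  148  142  132  123  122   35   35   33   27   82   81   78   77   72   15   26   45   63   62   82   97]
 [ 210  199  189  179  173  163  158  144  134  117  121   35   40   32   83   83   82   77   85   80   11   16   43   58   59   76   98]
 [ 236  240  242  239  244  242  241  237  236  246  239  237  239  241  241  239  237  238  237  237  239  240  242  239  238  241  241]
 [ 216  214  215  219  220  218  217  219  219  221  218  222  219  224  223  231  219  223  228  228  227  224  228  222  223  226  226]]
```

View pics/s15.png

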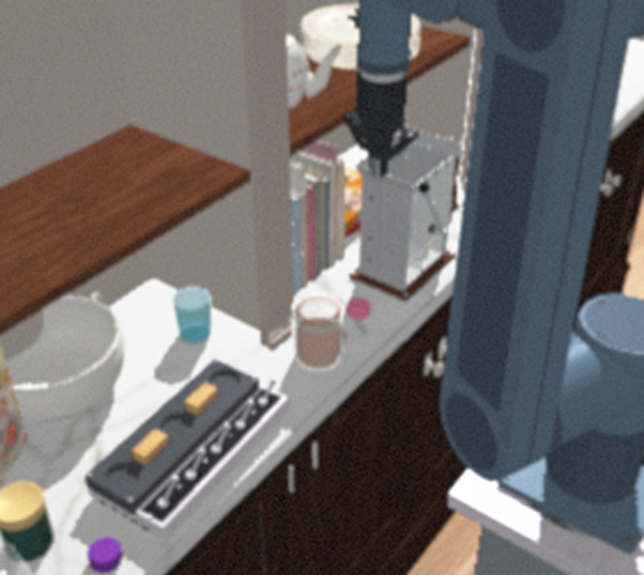

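The third round lies on the pile at z≈0.08, under the 0.105 limit, so the rounds are done. Next I throw the lever to the right (drops go left) for the bars.

>>> apply_moves(
  targets=[0,-0.7,-0.1,0,0,0,-0.73,-0.07,0.2,0,0,0,0,0.6,0,0,0,0,0.6,0,0,0,0,0.07,0,0,0,0,0,0],
)

```text
t: 23.5
tool_pos: [0.4251, -0.1516, 0.2562]
orientation: [0.0, 0.717, 0.697, -0.0]
contact_force: [-0.5, -0.2, 0.4]
opening: -0.0002
```

```bash
python3 ch.py t16
python3 - <<'E'
from h import *
to((.425,-.325,.256),-1.4)
E
```

```text
t 23.55 p [ 0.4255 -0.1516  0.2568] heading_y -1.55 tilt [ 0.002 -0.001 -1.   ] F [-0.1 -0.4  0.3] open -0.0003
shift units [-2.89   0.069  0.017] roll units -0.024
```

View pics/t16c.png

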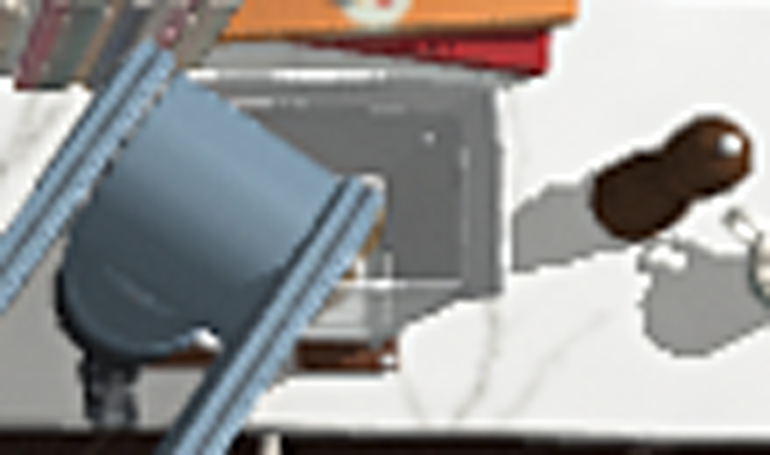

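>>> apply_moves(
  targets=[0,-0.3,0,0,0,0,-0.3,0,0,0,0,-0.3,0,0,0,0,-0.3,0,0,0,0,-0.3,0,0,0,0,-0.3,0,0,0,0,-0.3,0,0,0,0,-0.3,0,0,0,0,-0.3,0,0,0,0,-0.2,0,0,0],
)

```text
t: 24.8
tool_pos: [0.4202, -0.3258, 0.2554]
orientation: [-0.0, 0.717, 0.698, -0.0]
contact_force: [0.2, 0.4, -0.7]
opening: 0.0001
```

>>> apply_moves(
  targets=[0.6,0.2,0,0,0,0.6,0,0,-0.7,0,0.6,0,0,-0.7,0,0.6,0.7,0.1,0,0,0.6,0.75,0.1,0,0,0.6,0.75,0.1,0,0,0.6,0.75,0.1,0,0,0.6,0.75,0,0,0,0.6,0.75,0,0,0,0.6,0.75,0,0,0],
)

```text
t: 26.05
tool_pos: [0.4519, 0.0012, 0.3396]
orientation: [-0.0, 0.716, 0.698, 0.0]
contact_force: [0.7, 1.1, -0.4]
opening: 0.0518
```

```bash
python3 ch.py t17
python3 - <<'E'
from h import *
to(iron((.018,-.0595,.14)),4.3)
f=grab("top")
im=cv2.cvtColor(f["color"],cv2.COLOR_RGB2BGR)
hsv=cv2.cvtColor(im,cv2.COLOR_BGR2HSV)
m=cv2.inRange(hsv,(8,60,120),(25,200,255)); m[:170]=0;m[195:]=0;m[:,:155]=0;m[:,240:]=0
for c in cv2.findContours(m,0,1)[0]:
    if cv2.contourArea(c)>20:
        M=cv2.moments(cv2.drawContours(np.zeros_like(m),[c],-1,1,-1),True); print(onplane(f,(M['m10']/M['m00'],M['m01']/M['m00']),.066))
E
```

```text
t 26.1 p [0.4514 0.006  0.3399] heading_y -1.3 tilt [ 0.     0.005 -1.   ] F [-2.   4.8  0.8] open 0.0513
shift units [4.43  1.216 3.352] roll units -0.933
[[0.52156323 0.38917898 0.066     ]]
[[0.53019399 0.27119047 0.066     ]]
```

View pics/t17c.png

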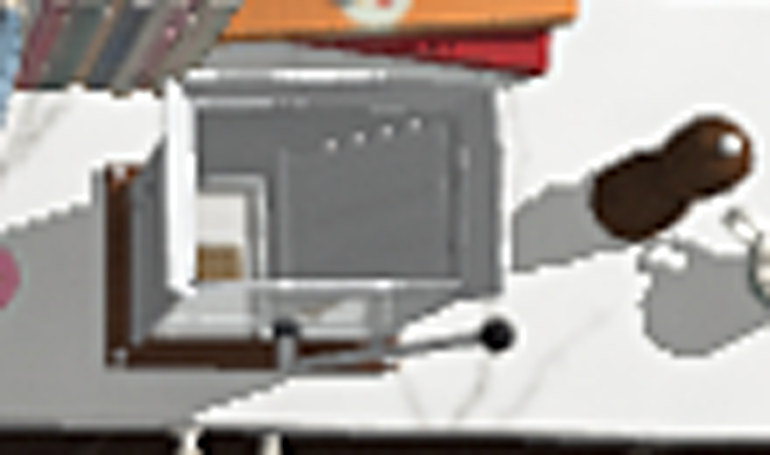

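The lever leans right and the left box with the bar is open. Both bars are unmoved. Fetching bar 2.

>>> apply_moves(
  targets=[0.6,0,0,0,-0.93,0.6,0.6,0.05,0,0,0.6,0.75,0.1,0.2,0,0.6,0.75,0.3,0.6,0,0.6,0.75,0.4,0.7,0,0.6,0.75,0.4,0.7,0,0.6,0.6,0.3,0.7,0,0.6,0.1,0.1,0.43,0,0.6,0,0,0,0],
)

```text
t: 27.28
tool_pos: [0.5292, 0.2581, 0.1417]
orientation: [-0.001, 0.681, 0.732, -0.002]
contact_force: [-0.3, -0.5, 0.0]
opening: 0.0511
```

Run:
```python
from h import *
to(iron((.018,-.0595,.068)),4.3)
f=grab("scene"); im=cv2.cvtColor(f["color"],cv2.COLOR_RGB2BGR)
cv2.imwrite("pics/s18.png",cv2.resize(im[200:330,140:280],None,fx=4.5,fy=4.5,interpolation=cv2.INTER_CUBIC))
```

```text
t 27.27 p [0.5292 0.2581 0.1417] heading_y 4.15 tilt [-0.006 -0.002 -1.   ] F [-0.3 -0.5  0. ] open 0.0511
shift units [0.215 0.043 1.229] roll units -0.025
```

View pics/s18.png

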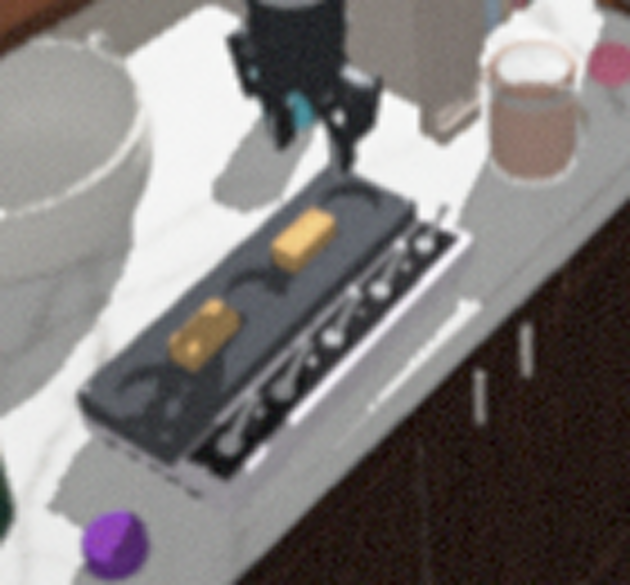

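>>> apply_moves(
  targets=[0.6,0.21,0.04,0,0,0.6,0,0,0.4,0,0.6,0,0,0.4,0,0.6,0,0,0.3,0,0.6,0,0,0.14,0,0.6,0,0,0,0,0,0,0,0,0,0,0,0,0,0,0,0,0,0,0,0,0,0,0,0],
)

```text
t: 28.58
tool_pos: [0.5335, 0.271, 0.0714]
orientation: [0.001, 0.682, 0.732, 0.001]
contact_force: [-0.4, -0.0, 6.0]
opening: 0.0237
```

>>> apply_moves(
  targets=[0,0,0,-0.2,0,0,0,0,-0.4,0,0,0,0,-0.6,0,0,0,-0.2,-0.7,0,0,0,-0.4,-0.7,0,0,-0.1,-0.4,-0.7,0,0,-0.2,-0.4,-0.6,0,0,-0.2,0,-0.3,0],
)

```text
t: 29.58
tool_pos: [0.4497, 0.2349, 0.3253]
orientation: [0.001, 0.681, 0.732, 0.002]
contact_force: [0.1, 0.2, -0.1]
opening: 0.0237
```

Run:
```python
from h import *
to((.455,-.05,.33),-1.4)
f=grab("scene"); im=cv2.cvtColor(f["color"],cv2.COLOR_RGB2BGR)
cv2.imwrite("pics/s19.png",cv2.resize(im[100:330,120:320],None,fx=2.6,fy=2.6,interpolation=cv2.INTER_CUBIC))
```

```text
t 29.57 p [0.4497 0.2349 0.3253] heading_y 4.14 tilt [ 0.004  0.001 -1.   ] F [ 0.1  0.2 -0.1] open 0.0237
shift units [-4.743 -0.254 -0.083] roll units 0.923
```

View pics/s19.png

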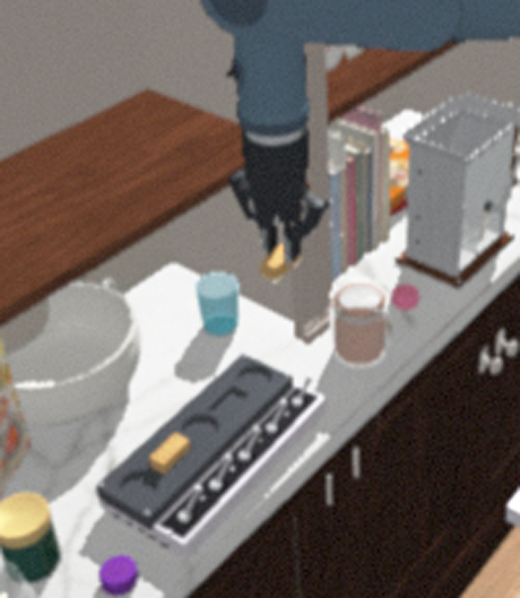

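>>> apply_moves(
  targets=[0,-0.2,0,-0.1,0.92,0,-0.75,0,0,0,0,-0.75,0,0,0,0,-0.75,0,0,0,0,-0.75,0,0,0,0,-0.75,0,0,0,0,-0.75,0.1,0,0,0,-0.75,0.1,0,0],
)

```text
t: 30.62
tool_pos: [0.4556, -0.0936, 0.3278]
orientation: [-0.0, 0.716, 0.698, 0.0]
contact_force: [-0.1, 0.0, 0.2]
opening: 0.0239
```

>>> apply_moves(
  targets=[0,-0.75,0.3,0,0,0,-0.75,0.3,0,0,0,-0.75,0.3,0,0,0,-0.45,0.17,0,0,0,0,0,0,0,0,0,0,0,0],
)

```text
t: 31.38
tool_pos: [0.5156, -0.2552, 0.3275]
orientation: [-0.001, 0.716, 0.698, 0.0]
contact_force: [0.4, -0.6, -0.4]
opening: 0.0234
```

```bash
python3 ch.py t20
python3 - <<'E'
from h import *
to((.514,-.255,.28),-1.4)
E
```

```text
t 31.43 p [ 0.5156 -0.2548  0.3278] heading_y -1.42 tilt [-0.     0.001 -1.   ] F [ 0.2  0.5 -0.3] open 0.0237
shift units [-0.004 -0.026  0.796] roll units -0.003
```

View pics/t20c.png

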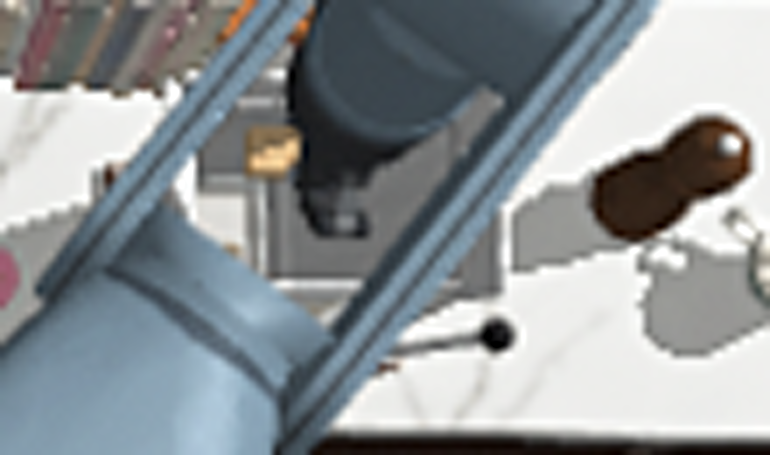

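The bar hangs over the left half of the mouth. Lower and release.

>>> apply_moves(
  targets=[0,0,0,0.4,0,0,0,0,0.3,0,0,0,0,0,0,0.6,0,0,0,0,0.6,0,0,0,0,0.6,0,0,0,0,0.6,0,0,0,0,0.6,0,0,-0.4,0,0.6,0,0,-0.5,0],
)

```text
t: 32.55
tool_pos: [0.5155, -0.2557, 0.3398]
orientation: [-0.001, 0.716, 0.698, -0.0]
contact_force: [-0.5, -0.4, 0.2]
opening: 0.0514
```

>>> apply_moves(
  targets=[0.6,0.4,-0.3,0,0,0.6,0.7,-0.4,0,0,0.6,0.7,-0.4,0,0,0.6,0.75,0,0,0,0.6,0.75,0,0,0,0.6,0.75,0,0,0,0.6,0.75,0,0,0,0.6,0.4,0,0,0,0.6,0,0,0,0],
)

```text
t: 33.67
tool_pos: [0.4576, 0.059, 0.3401]
orientation: [0.0, 0.715, 0.699, 0.0]
contact_force: [-0.2, -0.7, -0.1]
opening: 0.0516
```

```bash
python3 ch.py t21
python3 - <<'E'
from h import *
to(iron((.018,.0595,.14)),4.3)
f=grab("top")
im=cv2.cvtColor(f["color"],cv2.COLOR_RGB2BGR)
hsv=cv2.cvtColor(im,cv2.COLOR_BGR2HSV)
m=cv2.inRange(hsv,(8,60,120),(25,200,255)); m[:170]=0;m[195:]=0;m[:,:155]=0;m[:,240:]=0
for c in cv2.findContours(m,0,1)[0]:
    if cv2.contourArea(c)>20:
        M=cv2.moments(cv2.drawContours(np.zeros_like(m),[c],-1,1,-1),True); print(onplane(f,(M['m10']/M['m00'],M['m01']/M['m00']),.066), iron((.018,.0595,.066)))
C=cloud(f); np.set_printoptions(linewidth=250); print((C[176:196,320:334,2]*1000).astype(int))
E
```

```text
t 33.73 p [0.4577 0.058  0.34  ] heading_y -1.34 tilt [ 0.    -0.001 -1.   ] F [ 0.4 -0.3  0.2] open 0.0512
shift units [5.553 0.933 3.33 ] roll units -0.94
[[0.52156323 0.38917898 0.066     ]] [0.52151535 0.38967607 0.066     ]
[[ 252  245  238  115  118  119  121  118  121  115  119  124  130  127]
 [ 245  241  240   95   95   93  101  100  103  107  100  107   97  105]
 [ 255  244  231   80   79   81   80   84   75   83   82   82   84   86]
 [ 251  236  231   55   50   58   48   62   57   59   65 1660   66   79]
 [ 256  237  236   62   53   56   62   58   64   52   58   70   64   79]
 [ 246  243  233   45   36   40   37   36   40   41   42   45   66   74]
 [ 246  245  236   19   18   17   16   21   24   27   28   39   62   80]
 [ 254  243  231   39   38   36   43   39   40   36   28   50   65   71]
 [ 245  241  234   45   47   43   46   38   48   45   17   42   64   77]
 [ 249  243  235   40   38   40   46   41   40   44   16   42   62   68]
 [ 250  243  239   38   38   37   38   36   42   36   20   34   62   75]
 [ 249  246  238   32   40   34   34   37   44   41   15   43   67   72]
 [ 249  242  234    8    9    8   15   11   28   13   18   41   58   74]
 [ 252  245  238   11   16   14   11   11    6   10   13   44   64   75]
 [ 254  243  236   33   26   29   36   43   33   24    6   43   70   67]
 [ 250  242  237   33   35   28   35   40   39   32   22   37   58   71]
 [ 253  244  241   30   30   33   37   37   24   28   22   40   63   72]
 [ 254  239  238   31   29   27   34   29   36   34   19   44   56   69]
 [ 250  252  235   41   45   34   34   38   35   32   10   43   73   70]
 [ 251  240  236  244  239  247  243  239  234  240  239  242  236  240]]
```

View pics/t21c.png

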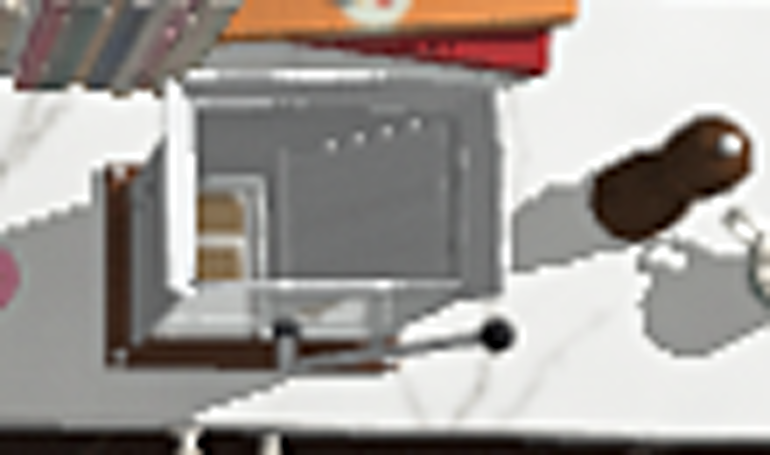

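The second bar lies flat in the left box. Last bar at (0.5215, 0.389).

>>> apply_moves(
  targets=[0.6,0,0,0,-0.94,0.6,0.7,0.05,0,0,0.6,0.7,0.1,0.2,0,0.6,0.7,0.2,0.5,0,0.6,0.7,0.2,0.6,0,0.6,0.7,0.2,0.6,0,0.6,0.7,0.3,0.6,0,0.6,0.7,0.3,0.6,0,0.6,0.53,0.12,0.2,0,0.6,0,0,0,0],
)

```text
t: 35.02
tool_pos: [0.5221, 0.3893, 0.1394]
orientation: [-0.001, 0.681, 0.733, -0.001]
contact_force: [-0.5, -0.3, -0.2]
opening: 0.0514
```

Run:
```python
from h import *
to(iron((.018,.0595,.068)),4.3)
f=grab("scene"); im=cv2.cvtColor(f["color"],cv2.COLOR_RGB2BGR)
cv2.imwrite("pics/s22.png",cv2.resize(im[200:330,140:280],None,fx=4.5,fy=4.5,interpolation=cv2.INTER_CUBIC))
```

```text
t 35.02 p [0.5221 0.3893 0.1394] heading_y 4.23 tilt [-0.003 -0.001 -1.   ] F [-0.5 -0.3 -0.2] open 0.0514
shift units [ 0.008 -0.005  1.191] roll units -0.012
```

View pics/s22.png

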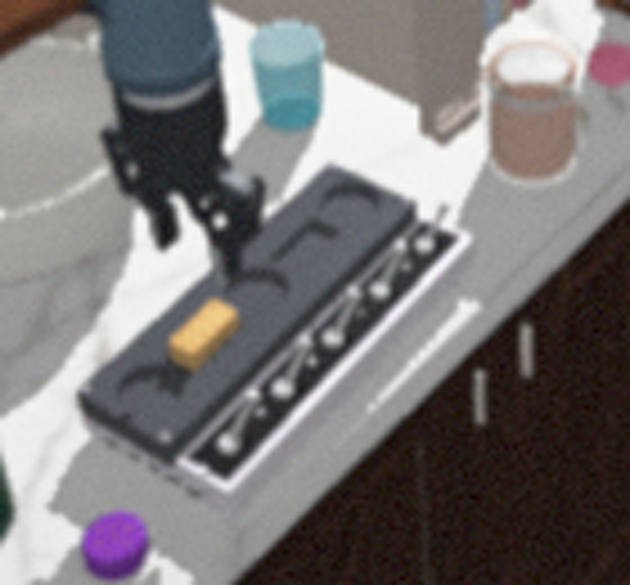

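>>> apply_moves(
  targets=[0.6,0,0,0.4,0,0.6,0,0,0.4,0,0.6,0,0,0.3,0,0.6,0,0,0.1,0,0.6,0,0,0,0,0,0,0,0,0,0,0,0,0,0,0,0,0,0,0,0,0,0,0,0],
)

```text
t: 36.2
tool_pos: [0.5227, 0.3895, 0.0713]
orientation: [0.0, 0.681, 0.733, 0.001]
contact_force: [-0.5, -0.5, 6.2]
opening: 0.024
```

>>> apply_moves(
  targets=[0,0,0,-0.2,0,0,0,0,-0.4,0,0,0,0,-0.6,0,0,0,-0.2,-0.7,0,0,0,-0.4,-0.7,0,0,-0.1,-0.4,-0.7,0,0,-0.4,-0.3,-0.6,0,0,-0.6,0,-0.3,0,0,-0.75,-0.05,0,0,0,-0.75,-0.05,0,0],
)

```text
t: 37.45
tool_pos: [0.4488, 0.2263, 0.3227]
orientation: [0.0, 0.68, 0.733, 0.0]
contact_force: [0.2, -0.4, -0.9]
opening: 0.0236
```

Run:
```python
from h import *
to((.514,-.25,.33),-1.4)
f=grab("scene"); im=cv2.cvtColor(f["color"],cv2.COLOR_RGB2BGR)
cv2.imwrite("pics/s23.png",cv2.resize(im[100:330,120:320],None,fx=2.6,fy=2.6,interpolation=cv2.INTER_CUBIC))
```

```text
t 37.45 p [0.4488 0.2263 0.3227] heading_y 4.24 tilt [ 0.  0. -1.] F [ 0.2 -0.4 -0.9] open 0.0236
shift units [-7.997  0.497 -0.122] roll units 0.941
```

View pics/s23.png

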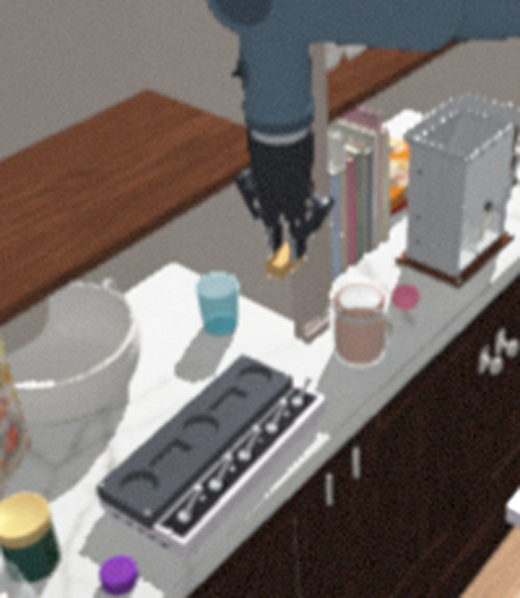

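>>> apply_moves(
  targets=[0,-0.2,0,-0.12,0.94,0,-0.75,0,0,0,0,-0.75,0,0,0,0,-0.75,0,0,0,0,-0.75,0,0,0,0,-0.75,0,0,0,0,-0.75,0.1,0,0,0,-0.75,0.1,0,0],
)

```text
t: 38.5
tool_pos: [0.454, -0.1008, 0.3296]
orientation: [-0.0, 0.716, 0.698, 0.0]
contact_force: [-0.1, -0.3, -0.1]
opening: 0.0238
```

>>> apply_moves(
  targets=[0,-0.75,0.3,0,0,0,-0.75,0.3,0,0,0,-0.7,0.3,0,0,0,-0.25,0.17,0,0,0,0,0,0,0,0,0,0,0,0],
)

```text
t: 39.25
tool_pos: [0.5145, -0.2473, 0.3292]
orientation: [-0.0, 0.716, 0.698, 0.0]
contact_force: [0.4, -0.7, -1.0]
opening: 0.0233
```

```bash
python3 ch.py t24
python3 - <<'E'
from h import *
to((.514,-.255,.285),-1.4)
E
```

```text
t 39.3 p [ 0.5145 -0.2471  0.3294] heading_y -1.4 tilt [-0.  0. -1.] F [ 0.3 -0.5 -0.1] open 0.0238
shift units [-0.131 -0.005  0.74 ] roll units 0.0
```

View pics/t24c.png

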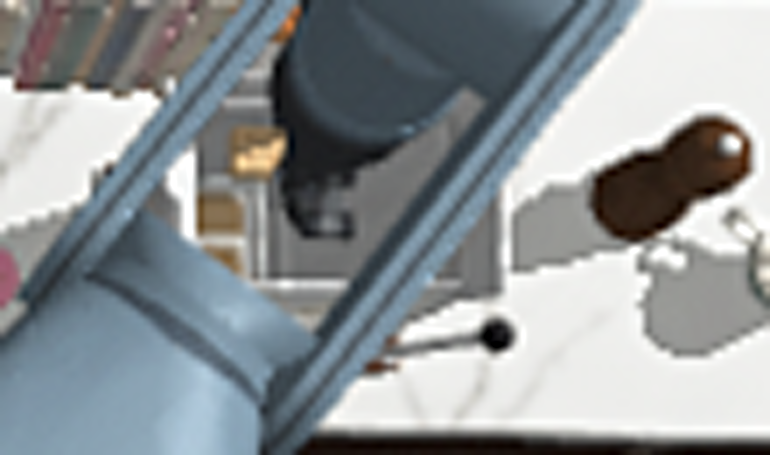

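>>> apply_moves(
  targets=[0,-0.13,0,0.4,0,0,0,0,0.3,0,0,0,0,0,0,0.6,0,0,0,0,0.6,0,0,0,0,0.6,0,0,0,0,0.6,0,0,0,0,0.6,0,0,-0.4,0,0.6,0,0,-0.5,0],
)

```text
t: 40.42
tool_pos: [0.5144, -0.256, 0.341]
orientation: [-0.001, 0.716, 0.698, -0.0]
contact_force: [-0.2, 0.5, -0.2]
opening: 0.0512
```

>>> apply_moves(
  targets=[0.6,0.4,-0.3,0,0,0.6,0.7,-0.4,0,0,0.6,0.7,-0.4,0,0,0.6,0.75,0,0,0,0.6,0.75,0,0,0,0.6,0.75,0,0,0,0.6,0.75,0,0,0,0.6,0.4,0,0,0,0.6,0,0,0,0],
)

```text
t: 41.55
tool_pos: [0.4564, 0.0587, 0.3412]
orientation: [0.0, 0.715, 0.699, 0.0]
contact_force: [-0.1, 0.3, 0.3]
opening: 0.0515
```

```bash
python3 ch.py t25
python3 - <<'E'
from h import *
to((.4,.05,.34),4.3)
f=grab("top")
C=cloud(f); np.set_printoptions(linewidth=250); print((C[176:196,320:334,2]*1000).astype(int))
save(grab("scene"),"s25")
E
```

```text
t 41.6 p [0.4565 0.0577 0.3412] heading_y -1.34 tilt [ 0. -0. -1.] F [-0.1  0.7  0.1] open 0.0512
shift units [-0.15  -0.939  0.02 ] roll units -0.94
[[ 251  241  235  114  121  128  117  121  125  127  117  119  120  118]
 [ 249  245  238  100  103  101   90   95  105  103  106  103  101  106]
 [ 253  242  233   82   79   84   82 1660   75   89   86   76   77   84]
 [ 251  240  234   58   59   59   59   54   57   63   57   59   61   77]
 [ 257  243  239   58   63   64   59   54   62   61   55   59   60   72]
 [ 247  242  235   48   46   39   39   41   46   35   40   37   63   72]
 [ 250  241  232   20   14   25   20   20   23   21   13   46   69   68]
 [ 248  241  232   34   37   39   37   38   37   31   19   47   62   74]
 [ 250  249  237   47   41   43   46   51   46   41   18   42   64   73]
 [ 254  242  235   45   45   46   39   46   44   37   26   43   64   72]
 [ 250  245  231   37   39   39   34   36   41   42   21   39   56   74]
 [ 252  239  231   37   32   46   39   39   33   33   23   42   58   70]
 [ 249  243  232    8   11    6   13    8 1660   13   18   43   67   72]
 [ 253  243  235   12   17   15   11    9   -2    9   22   41   65   70]
 [ 247  243  237   56   57   55   57   32   33   33   15   44   67   66]
 [ 253  244  234   66   59   63   55   57   66   58   58   67   66   68]
 [ 255  246  236   57   62   56   61   65   58   56   55   61   64   70]
 [ 253  244  241   62   60   62   63   58   54   60   52   55   66   67]
 [ 253  247  237   68   52   61   68   66   65   62   64   60   67   69]
 [ 251  247  241  233  241  237  242  242  235  240  237  242  238  238]]
```

View pics/t25c.png

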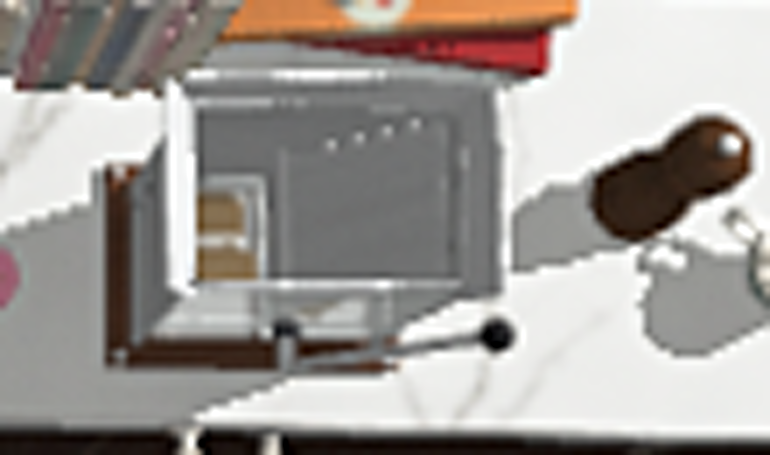

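View pics/s25.png

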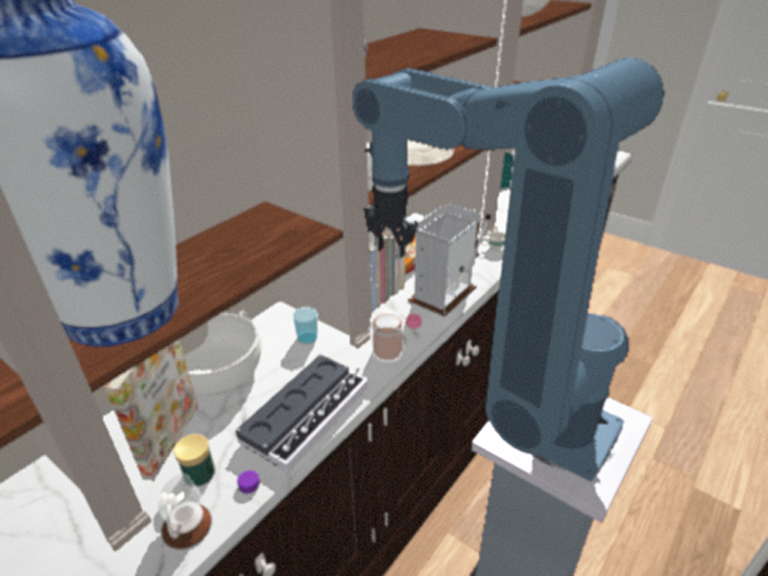

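View pics/t25.png

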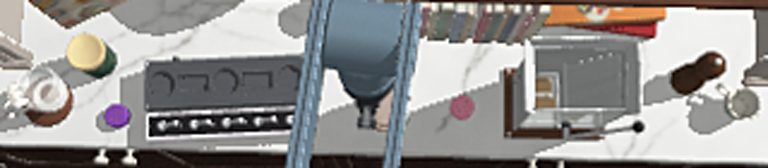

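Run:
```python
from h import *
f=grab("scene"); im=cv2.cvtColor(f["color"],cv2.COLOR_RGB2BGR)
cv2.imwrite("pics/s26.png",cv2.resize(im[230:310,155:250],None,fx=8,fy=7.5,interpolation=cv2.INTER_CUBIC))
```

```text
(no output)
```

View pics/s26.png

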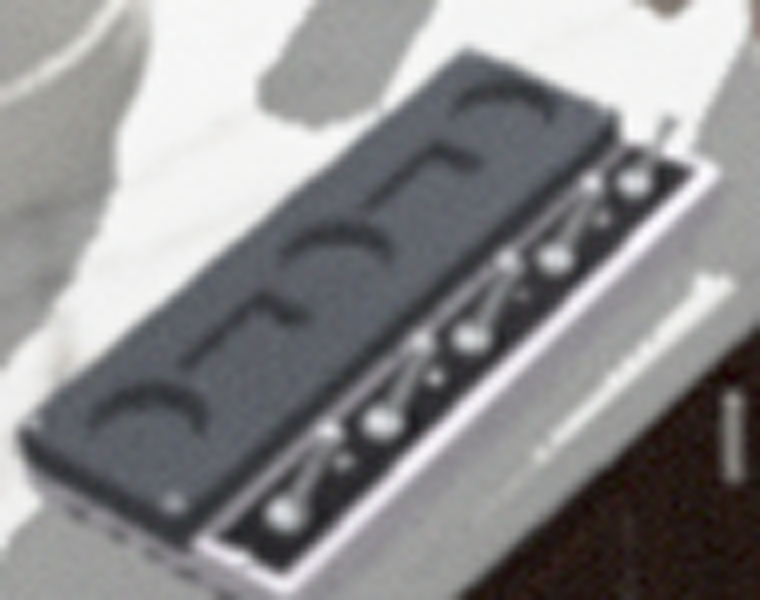

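All five toggles lean right (off) and all the cavities are empty. Handing in.

```bash
python3 -c "
from bench import job
print(job.sign_off())"
```

```text
the job is handed in; nothing more can be done
None
```

The job is handed in after about 42 s of robot time; sign-off gave no verdict. I switched off all five heaters, then put the two rounds in the right box and the two bars in the left, throwing the lever once in between.

- **Heaters:** The first height for the finger was slightly too high. It pressed on toggle 2 with about 20 N, so I backed off a little and finished about 4 mm lower. The hand stayed low over the row until all five were off, and the last picture shows all five leaning to the off side.
- **Biscuits:** Only four were in the iron; the fifth mould was empty from the start, and all moulds are empty now.
- **Right box (rounds):** Depth showed the two new rounds at about 75–85 mm, one on the pile and one tilted. That is under the 105 mm limit. I could not see this box again after the lever went over, because the flap now covers it.
- **Left box (bars):** One new bar lies flat at about 40 mm and the other is stacked on top at about 60 mm.
- **Other things:** The jar, tea tin and pepper mill look unmoved in the pictures, but I did not measure them at the end. The hand was clear of everything at hand-in, and no grip slip showed.
- **Disagreement:** The lever ball measured about 11 mm nearer the middle than its stated swing. The lever still went over at the first push.

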